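Hang the headset on the rotary headset stand

TASK

Turn the rotary headset stand clockwise (from above) until its empty cradle faces the loading side and you feel the rotor meet its spring buffer; keep it lightly pressed there for a moment (about 8 N at the buffer, never over 20). Then take the black and blue headset and lower it gently (no bang, no forcing) onto that cradle so the band rests on both prongs and it hangs free. Leave the stand turned so, and do not disturb the mug, jar or switch box.

Things in the scene. Friction and masses are not known exactly. Their poses are not given: they have to be found in the camera images.
- stand: Fixed base of the rotary headset stand: dark disc 236 mm across, 18 mm high, with an upright post. Origin on the vertical turning axis at the bench; its -x axis points to the loading side, roughly at the robot. A spring buffer (red pad on a grey clamp, 85 mm from the axis, low over the disc) ends the clockwise turn. It gives 7 N per mm of pad travel, 12 mm at most.
- carousel: Rotor on the same axis; origin on the axis at the bench. Three equal cradles 120 degrees apart: the empty one along the rotor's -x, two with fixed headsets (white, green) reaching 190 mm out and 227 mm high. At the start the empty one points 0.8 to 1.7 rad anticlockwise (from above; to the robot's right) of the stand's -x. It turns stiffly (0.2 N m friction) and stays where left.
- lug_top (a point): Top of the yellow lug, a 12 mm pin on the rotor, 85 mm from the axis, 69 mm above the bench. It meets the buffer at the end of the clockwise turn. The buffer's place differs each time and is not measured: contact comes with the empty cradle anywhere within 0.28 rad either side of the stand's -x axis. Let go, the rotor springs back a few mm at most.
- prong (a point): On the outer flank of the empty cradle's anticlockwise-side prong, 145 mm out from the axis and 41 mm to the side of the cradle's middle, 211 mm above the bench (mid thickness). Axes as the rotor's: pushing this flank along +y turns the rotor clockwise. At least 60 mm beside it is free.
- cradle (a point): Where the band's centre sits on the empty cradle: 135 mm from the axis, 3.5 mm above the prongs' upper face (215 mm above the bench). Axes as the rotor's: -x outward, z up. A fork of two radial prongs, 10 wide, 8 thick, 36 mm either side of the middle (62 mm gap), 80 to 175 mm from the axis. Lips 12 mm high at 100 and 171 mm bound the 64 mm seat. Fingers fit in the gap (clear beyond 92 mm).
- headset_band (a point): Centre of the headband of the black headset with blue cups (rigid, wireless, 0.2 to 0.33 kg), standing on its cups at the robot's right. Band's flat middle: 116 mm long (y, ear to ear), 26 wide (x), 7 thick, this point 167.5 mm above the underside; free below, between the cups. Grasp it mid-band from above across the 26 mm. It hangs with its y along the cradle's y, either way round.
- headset: The same headset as a solid: 180 mm wide (y, ear to ear), 171 mm high, 56 mm thick (x); origin on the underside between its cups, z up.
- mug: White mug, 76 mm across, 90 mm high; origin under its centre. To be left alone.
- jar: Glass jar with grey cap, 60 mm across, 85 mm high; origin under its centre. To be left alone.
- switchbox: Black switch box 90 x 130 x 45 mm with small knobs on top; origin under its centre. To be left alone.
Not all that is in view belongs to the job. There is more than one size of the stand; the one meant has the size given above. What is shaped like the headset but orange is not meant.

How it is judged (in metres and radians):
On the way, in this order (a step that is already met when the one before it is completed fails the run):
1. the empty cradle has been turned to the loading side and the rotor is kept pressed on its spring buffer with over 3 N (contact force between stand and carousel above 3 N and x of cradle in the frame of stand below -0.12 m), for 0.3 s.
2. the headset's band lies on the empty cradle (distance between headset_band and cradle below 0.022 m and contact force between headset and carousel above 0.5 N), for 0.2 s.
At the end, for the whole second after the job is handed in: The headset hangs released and at rest on the empty cradle, upright within 0.1 rad, band flat on both prongs (within 4 mm) between the lips, within 22 mm of the seat centre and square to it within 0.2 rad; the cradle still points to the loading side (within 55 mm of the stand's -x axis) (horizontal distance between headset_band and cradle below 0.022 m and z of headset_band in the frame of cradle between -0.004 and 0.004 m and angle between the y axis of headset and the y axis of cradle, either way round below 0.2 rad and angle between headset's own z axis and vertical below 0.1 rad and linear speed of headset below 0.05 m/s and x of cradle in the frame of stand below -0.12 m and y of cradle in the frame of stand between -0.055 and 0.055 m); the robot touches nothing.
It fails at once if the rotor is driven against the buffer with more than 20 N (contact force between stand and carousel above 20 N).
It fails at once if the headset is banged or forced against the rotor with more than 35 N (contact force between headset and carousel above 35 N).
It fails at once if the mug is moved by more than 20 mm (distance of mug from where it was at the start of the episode above 0.02 m).
It fails at once if the jar is moved by more than 20 mm (distance of jar from where it was at the start of the episode above 0.02 m).
It fails at once if the switch box is moved by more than 20 mm (distance of switchbox from where it was at the start of the episode above 0.02 m).
It also fails if it takes over 72 s, if anything falls off the work surface, if the arm or the gripper's body presses on something with over 40 N, if the wrist force passes 120 N, or if a joint passes its speed limit or range.

ROBOT

A 7-joint arm with a two-finger parallel gripper is mounted at the origin on the work surface. World frame = base frame: x ahead of the robot, y to its left, z up, the work surface at z = 0. Lengths are in m, angles in degrees, forces in N, time in s.
With the tool pointing down it reaches from about 0.425 to 0.875 m from the base axis. Payload 4.7 kg.
Tool frame: the origin (TCP) lies on the front face of the gripper's body, between the roots of the fingers; the fingertips stand 70 mm ahead of it and the grasp point (between the pads) lies 51 mm ahead of it; z points along the fingers, y is the direction in which the jaws open and shut (so a half turn about z gives the same grasp; the last joint's range is limited). The gripper opens to 87 mm and grips with 3 to 60 N. Pads are 19 mm wide; open, the fingers measure 117 mm over their backs; the gripper's body (75 mm by 190 mm) begins 51 mm behind the grasp point.
Start: joints at [-73.218, 18.392, -4.016, 83.108, 1.295, 78.541, -3.26], TCP at [0.179, 0.625, 0.292] pointing down, gripper open.
Joint ranges: [-163.93, 163.93], [-17.29, 119.83], [-79.2, 71.16], [3.27, 140.29], [-89.18, 269.18], [5.43, 117.66], [-154.24, 154.24]. Speed limits (degrees/s): [147.25, 147.25, 180, 180, 180, 180, 180].

INTERFACE

Orientations are given as [roll, pitch, yaw] about the fixed x, y, z axes, in that order (R = Rz(yaw) Ry(pitch) Rx(roll)).
In Python, from cell import env gives the robot as it stands.
- The arm moves only by the tool drive_tool, never from a script. Its argument "commands" is a list of rows, each a list of 7 numbers: the shift along the tool's x, y, z in cm, then the turn, a rotation vector about the tool's x, y, z in degrees, then the opening, from 0 (shut) to 1 (fully open). In form: [[tx, ty, tz, rx, ry, rz, hand], ...]. A call has 1 to 20 rows; each row shifts and turns the commanded pose from where the row before left it, along the tool's axes as they then stand; what a row does not reach is not made up. A row lasts 1/12 s, in which the tool goes at most 41.7 mm and 7.16 degrees, less where a joint would pass 70% of its speed; a pose out of reach is approached as far as the arm can. A call is refused whole if a number of a shift passes 4.17 or a number of a turn 7.16, either way. A call with a gripper value outside its range is refused whole. The fingers move at their own pace and stop on an object; "force" is the grip in N (left out, the last holds). Time passes only in rows, so rows that do not move let the fingers close. It gives the time, the measured TCP pose, the force and the opening at its end, in the units of the state.
- env.get_obs(): the state, without advancing time (a new reading comes with each control period).
- env.read_camera(name): name is "scene" or "side" or "wrist"; returns a dict with "img" (400x640x3 uint8, blue, green, red), "mtx" (3x3 intrinsics, pixels), "k1" (the pictures are not rectified: a ray, as slopes to the right and down, at radius r is drawn at 1 + k1 r^2 times it, then the intrinsics apply), "pose" (4x4, takes a point from camera to world coordinates). Camera axes: x right, y down, z forward; pixel columns grow to the right and rows downward; lengths in m; the calibration is good to about 2 mm. A picture is of the moment at which its call begins. There is no depth.
- env.sign_off(): hands the job in, once; it reports no verdict.
The state is a dict: "time_s": time; "qpos": joint angles; "joint_velocities": joint speeds; "effort": joint torques, N m; "tool_pos": TCP position; "tool_rot": TCP orientation; "force": force on the tool from outside, world axes, zero at the start; "wrist_torque": the same for the moment, N m; "grip_width": finger opening in m.
Only numpy, scipy, OpenCV 4.12 (cv2) and the standard library are available. Lean on these libraries where they do the work, as an engineer would, in place of code of your own. Each camera call takes 0.05 s, during which the arm holds its last target.

## Working session

There is one attempt and no reset: what is moved stays moved. The work goes in short steps, Python scripts to look and compute and a tool call to move; the robot and the scene stay as the last step left them, time stands still between calls to the robot, and variables do not carry over. Pictures are saved under pics/ and viewed, and the job is handed in when it is done.

Besides the shell and the picture viewer there is one more tool, called as name(argument=value, ...), one argument or row to a line, values as JSON. drive_tool: Moves the arm, as the interface text tells. Its arguments: {"type":"object","properties":{"commands":{"type":"array"},"force":{"type":"number"}},"required":["commands"]}

```bash
mkdir -p pics; ls; cat > h.py <<'E'
import numpy as np, cv2
from cell import env
def snap(n,tag):
    r=env.read_camera(n); cv2.imwrite(f'pics/{tag}.png',r['img']); np.savez(f'pics/{tag}.npz',**{k:np.array(v) for k,v in r.items()}); return r
def load(tag): return dict(np.load(f'pics/{tag}.npz'))
def ray(r,u,v):
    K=r['mtx'];k1=float(r['k1']); d=np.array([(u-K[0,2])/K[0,0],(v-K[1,2])/K[1,1]]); s=d.copy()
    for _ in range(30): s=d/(1+k1*(s@s))
    T=r['pose']; return T[:3,3],T[:3,:3]@np.array([s[0],s[1],1.])
def plane(r,u,v,z):
    o,d=ray(r,u,v); return o+d*(z-o[2])/d[2]
def tri(*obs):
    A=np.zeros((3,3));b=np.zeros(3);L=[]
    for r,u,v in obs:
        o,d=ray(r,u,v);d=d/np.linalg.norm(d);P=np.eye(3)-np.outer(d,d);A+=P;b+=P@o;L.append((o,P))
    p=np.linalg.solve(A,b); return p,[np.linalg.norm(P@(p-o)) for o,P in L]
def proj(r,p):
    T=r['pose'];c=T[:3,:3].T@(np.asarray(p)-T[:3,3]);s=c[:2]/c[2];s=s*(1+float(r['k1'])*(s@s));K=r['mtx'];return np.array([K[0,0]*s[0]+K[0,2],K[1,1]*s[1]+K[1,2]])
E
python3 - <<'E'
from h import *
print(env.get_obs())
for n in ['scene','side','wrist']:
    r=snap(n,n+'0'); print(n,r['mtx'],r['k1'],r['pose'].round(3))
E
```

```text
pics
{'time_s': 0.0, 'qpos': array([-73.21845708,  18.44003049,  -4.01387336,  83.17414882,
         1.29535175,  78.54174769,  -3.25874747]), 'joint_velocities': array([ 0.05964691, -0.00027396, -0.03407212,  0.12182149,  0.12783149,
        0.02987503,  0.01307205]), 'effort': array([ 7.67241709e-04, -4.91303480e+01, -4.03702743e-01, -3.12533391e+01,
       -6.41333009e-02,  4.36990173e-02,  1.80750803e-04]), 'tool_pos': array([0.17882272, 0.62448121, 0.29115677]), 'tool_rot': array([-1.79889329e+02,  6.63084052e-03,  1.64027946e+02]), 'force': array([0.04331327, 0.04519308, 0.64611452]), 'wrist_torque': array([-0.00385786, -0.01392698,  0.05796591]), 'grip_width': 0.08690829834942768}
scene [[395.70910265   0.         326.06531807]
 [  0.         395.70910265 196.26534137]
 [  0.           0.           1.        ]] -0.016951319713487775 [[ 0.065  0.709 -0.703  1.398]
 [ 0.998 -0.054  0.037 -0.053]
 [-0.012 -0.704 -0.711  1.064]
 [ 0.     0.     0.     1.   ]]
side [[438.46892574   0.         320.68586856]
 [  0.         438.46892574 199.47846787]
 [  0.           0.           1.        ]] -0.08663548667382967 [[ 0.944 -0.213  0.253  0.209]
 [-0.33  -0.554  0.765 -0.975]
 [-0.023 -0.805 -0.593  0.896]
 [ 0.     0.     0.     1.   ]]
wrist [[317.13500739   0.         318.74933274]
 [  0.         317.13500739 199.09408693]
 [  0.           0.           1.        ]] -0.04459295477350462 [[ 0.275  0.923  0.27   0.105]
 [ 0.962 -0.263 -0.079  0.646]
 [-0.002  0.281 -0.96   0.384]
 [ 0.     0.     0.     1.   ]]
```

View pics/scene0.png

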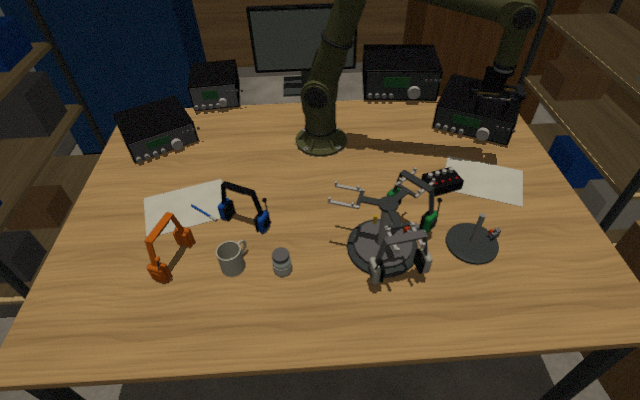

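View pics/side0.png

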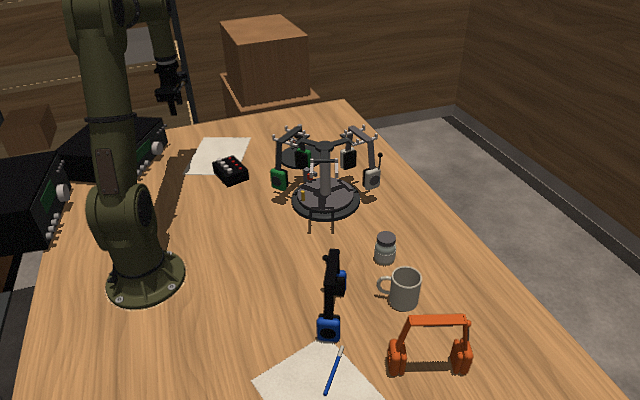

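View pics/wrist0.png

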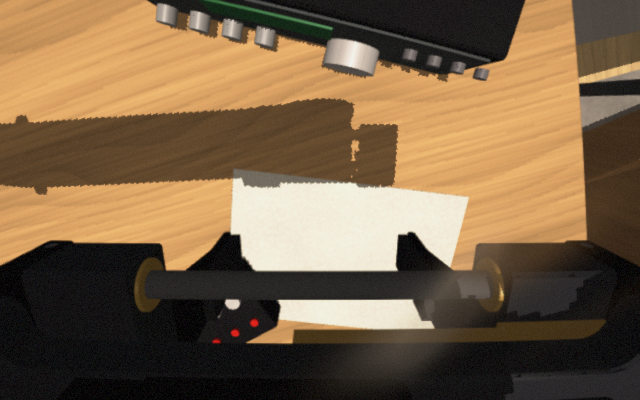

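```bash
python3 - <<'E'
from h import *
a=cv2.imread('pics/scene0.png')[160:300,310:470]; cv2.imwrite('pics/c1.png',cv2.resize(a,None,fx=5,fy=4.2*5/4.2*0.84,interpolation=cv2.INTER_CUBIC))
a=cv2.imread('pics/side0.png')[115:240,260:400]; a=cv2.convertScaleAbs(a,alpha=1.5);cv2.imwrite('pics/c2.png',cv2.resize(a,None,fx=4.5,fy=4.5,interpolation=cv2.INTER_CUBIC))
a=cv2.imread('pics/scene0.png')[170:245,205:285]; b=cv2.imread('pics/side0.png')[240:350,300:370]
cv2.imwrite('pics/c3.png',np.hstack([cv2.resize(a,(400,375),interpolation=cv2.INTER_CUBIC),cv2.resize(b,(239,375),interpolation=cv2.INTER_CUBIC)]))
E
```

```text
(no output)
```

View pics/c1.png

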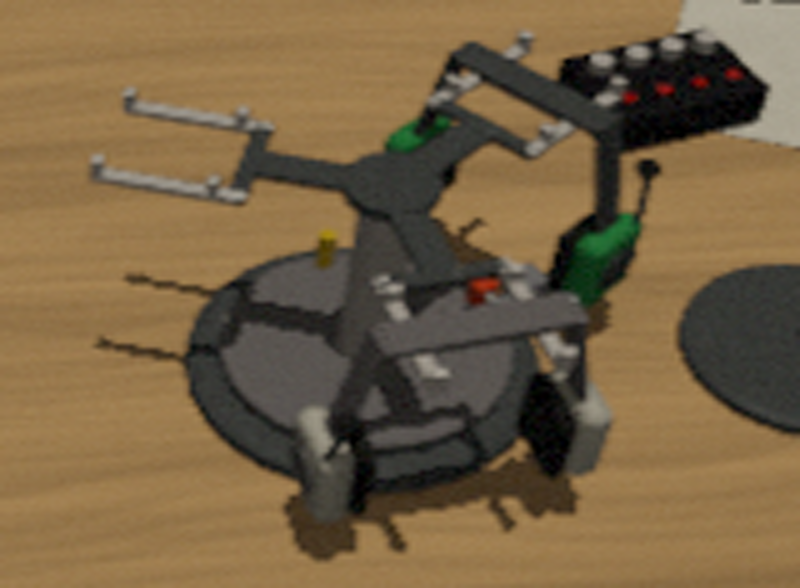

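View pics/c2.png

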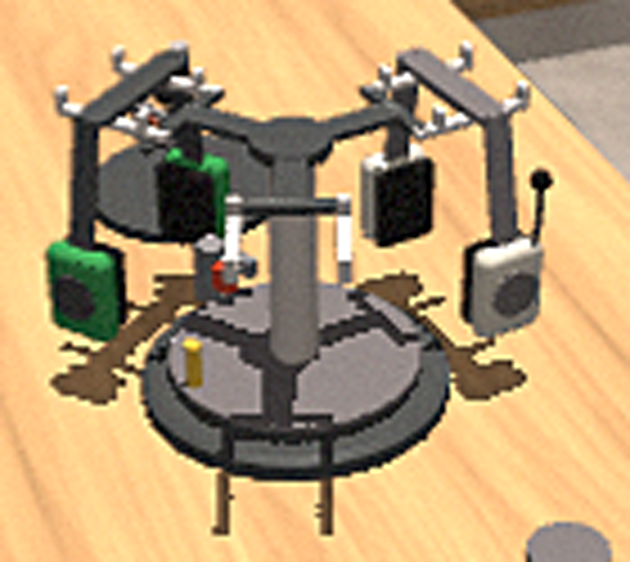

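View pics/c3.png

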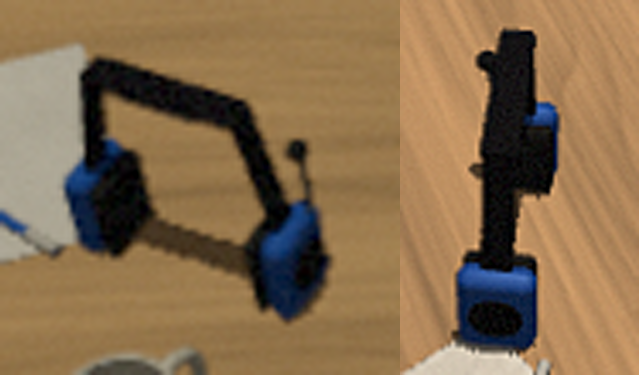

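```bash
python3 - <<'E'
from h import *
s=load('scene0');d=load('side0')
def c1(x,y): return (s,310+x/5-0.4,160+y/4.2-0.4)
def c2(x,y): return (d,260+x/4.5-.4,115+y/4.5-.4)
def p(n,*a):
    q,e=tri(*a); print(n,q.round(4),np.round(e,4)); return q
A=p('tip near',c1(128,93),c2(235,202)); B=p('tip far',c1(97,160),c2(344,202))
p('lug',c1(327,236),c2(193,343)); p('pad',c1(485,285),c2(228,275))
print(np.linalg.norm(A-B))
y=(A-B)[:2];y/=np.linalg.norm(y); m=(A+B)[:2]/2
for n in (np.array([y[1],-y[0]]),np.array([-y[1],y[0]])): print('axis?',m+0.171*n, n)
for f,pts in ((c1,[(188,340),(195,385),(225,430),(270,465)]),(c2,[(143,395),(150,425),(180,455),(280,478),(350,470),(410,440),(447,405)])):
    P=np.array([plane(*f(*q),0.0)[:2] for q in pts]);
    from scipy.optimize import least_squares
    r=least_squares(lambda c:np.hypot(*(P-c).T)-.118,P.mean(0)+[0.05,0.05]); print('disc',r.x,r.fun.round(3))
# headset band: c3 scale 5 scene, 239/70 side
f=lambda x,y:(s,205+x/5-.4,170+y/5-.4); g=lambda x,y:(d,300+(x-400)/3.41-.4,240+y/3.41-.4)
for q in [(95,62),(240,102),(90,85),(232,125)]: print('band',plane(*f(*q),0.171).round(4))
for q in [(501,32),(535,32),(483,155),(515,155)]: print('bandside',plane(*g(*q),0.171).round(4))
E
```

```text
tip near [0.525  0.0269 0.2538] [0.0106 0.0106]
tip far [0.5894 0.0041 0.2525] [0.0109 0.0109]
lug [0.5211 0.1565 0.0713] [0.0002 0.0002]
pad [0.576  0.2515 0.0623] [0.0039 0.0039]
0.06830388265420155
axis? [0.61428076 0.1766732 ] [0.33361939 0.94270786]
axis? [ 0.50018293 -0.14573289] [-0.33361939 -0.94270786]
disc [0.59381728 0.1760381 ] [ 0.002 -0.002 -0.001  0.002]
disc [0.60440303 0.17806256] [-0.003  0.001  0.003 -0.    -0.001 -0.003  0.003]
band [ 0.4223 -0.3407  0.171 ]
band [ 0.468 -0.242  0.171]
band [ 0.4443 -0.3414  0.171 ]
band [ 0.4888 -0.2457  0.171 ]
bandside [ 0.471  -0.2373  0.171 ]
bandside [ 0.4936 -0.2458  0.171 ]
bandside [ 0.4198 -0.343   0.171 ]
bandside [ 0.4392 -0.3503  0.171 ]
```

```bash
python3 - <<'E'
from h import *
s=load('scene0');d=load('side0')
def c1(x,y): return (s,310+x/5-0.4,160+y/4.2-0.4)
def c2(x,y): return (d,260+x/4.5-.4,115+y/4.5-.4)
def p(n,*a):
    q,e=tri(*a); print(n,q.round(4),np.round(e,4)); return q
A=p('in near',c1(242,110),c2(235,200)); B=p('in far',c1(214,178),c2(344,200))
C=p('out near',c1(128,92),c2(228,250));D=p('out far',c1(97,160),c2(347,252))
for q in ((128,92),(97,160),(242,110),(214,178)): print(plane(*c1(*q),.227).round(4))
ax=np.array([.603,.177])
for q in (A,B,C,D): print(np.hypot(*(q[:2]-ax)))
E
```

```text
in near [0.5356 0.0894 0.2279] [0.0017 0.0017]
in far [0.6023 0.0645 0.2275] [0.0021 0.0021]
out near [0.5115 0.0233 0.2315] [0.0013 0.0013]
out far [ 0.5803 -0.0016  0.2303] [0.0004 0.0004]
[0.5082 0.0228 0.227 ]
[ 0.5767 -0.0012  0.227 ]
[0.5327 0.0907 0.227 ]
[0.5996 0.066  0.227 ]
0.1105118736762099
0.1124569236948017
0.1789327572510133
0.18004549110494253
```

drive_tool(
  commands=[
    [0,0,-3.5,0,0,0,1],
    [0,0,-3.5,0,0,0,0],
    [-3.0,-2.3,0,0,0,0,0],
    [-3.0,-2.3,0,0,0,0,0],
    [-3.0,-2.3,0,0,0,0,0],
    [-3.0,-2.3,0,0,0,0,0],
    [-3.0,-2.3,0,0,0,0,0],
    [-3.0,-2.3,0,0,0,0,0],
    [-3.0,-2.3,0,0,0,0,0],
    [-3.0,-2.3,0,0,0,0,0],
    [-3.0,-2.3,0,0,0,0,0],
    [-3.0,-2.3,0,0,0,0,0],
    [-3.0,-2.3,0,0,0,0,0],
    [-3.0,-2.3,0,0,0,0,0],
    [-3.0,-2.3,0,0,0,0,0],
    [-3.0,-2.3,0,0,0,0,0],
    [-3.0,-2.3,0,0,0,0,0],
    [-3.0,-2.3,0,0,0,0,0],
    [-3.0,-2.3,0,0,0,0,0],
    [0,0,0,0,0,0,0],
  ],
  force=10,
)

```text
time_s: 1.82
tool_pos: [0.5648, 0.0996, 0.362]
tool_rot: [-179.7, 0.2, 163.3]
force: [-0.3, -0.9, -0.2]
grip_width: 0.0006
```

```bash
cat >> h.py <<'E'
def rel(target,yaw=None):
    o=env.get_obs();p=o['tool_pos'];ps=np.radians(o['tool_rot'][2]);d=np.array(target)-p
    x=np.array([np.cos(ps),np.sin(ps)]);y=np.array([np.sin(ps),-np.cos(ps)])
    print('pos',p.round(4),'yaw',o['tool_rot'].round(2),'F',o['force'].round(2),'t',round(o['time_s'],2))
    print('tool shift cm',(100*np.array([d[:2]@x,d[:2]@y,-d[2]])).round(2), 'rz', None if yaw is None else round(o['tool_rot'][2]-yaw,2))
E
python3 - <<'E'
from h import *
snap('wrist','w1'); rel([.621,.0143,.36],161)
E
```

```text
pos [0.5632 0.1035 0.3619] yaw [-1.7986e+02  6.0000e-02  1.6353e+02] F [-0.49  0.41  0.32] t 1.87
tool shift cm [-8.07 -6.91  0.19] rz 2.53
```

View pics/w1.png

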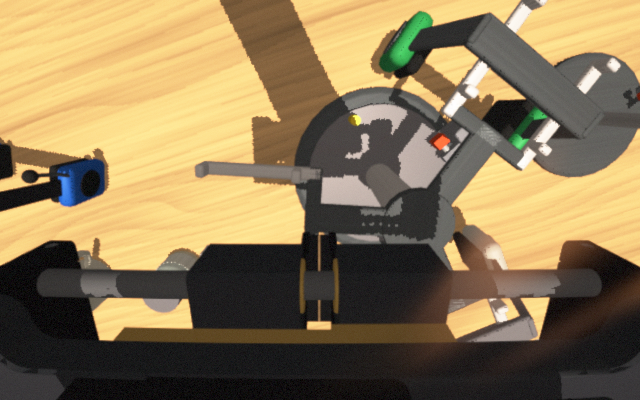

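```bash
python3 - <<'E'
from h import *
r=load('w1');im=r['img'];hsv=cv2.cvtColor(im,cv2.COLOR_BGR2HSV)
def m(lo,hi,box):
    k=cv2.inRange(hsv,lo,hi);x0,y0,x1,y1=box;kk=np.zeros_like(k);kk[y0:y1,x0:x1]=k[y0:y1,x0:x1];ys,xs=np.nonzero(kk);return xs.mean(),ys.mean(),xs.min(),xs.max(),ys.min(),ys.max(),len(xs)
L=m((22,120,120),(35,255,255),(335,100,375,140));print('lug',L,plane(r,L[0],L[1],.066))
Pd=m((0,150,100),(10,255,255),(420,120,460,165));print('pad',Pd,plane(r,Pd[0],Pd[1],.062))
a=cv2.resize(im[80:210,180:480],None,fx=2.6,fy=2.6,interpolation=cv2.INTER_CUBIC);cv2.imwrite('pics/c4.png',a)
E
```

```text
lug (np.float64(354.81176470588235), np.float64(119.70588235294117), np.int64(350), np.int64(359), np.int64(114), np.int64(125), 85) [0.51845813 0.15725159 0.066     ]
pad (np.float64(439.45238095238096), np.float64(140.75238095238095), np.int64(430), np.int64(449), np.int64(133), np.int64(149), 210) [0.57248572 0.25128794 0.062     ]
```

View pics/c4.png

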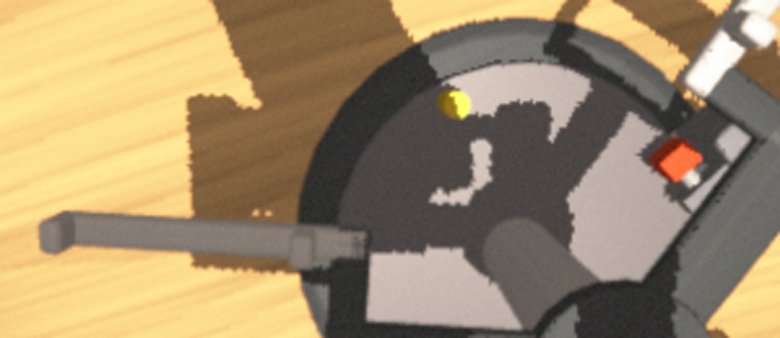

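```bash
python3 - <<'E'
from h import *
from scipy.optimize import least_squares
r=load('w1')
f=lambda x,y:(r,180+x/2.6-.3,80+y/2.6-.3)
P=np.array([plane(*f(*q),.018)[:2] for q in [(303,180),(330,123),(380,68),(430,37),(500,20),(560,22),(640,48)]])
for fx in (1,0):
    s=least_squares(lambda c:np.hypot(*(P-c[:2]).T)-(.118 if fx else c[2]),[.6,.175,.118]);print(s.x,s.fun.round(4))
for q in [(57,213),(302,231)]: print(plane(*f(*q),.227).round(4))
c=s.x[:2]
for n,q in (('lug',(.5185,.1573)),('pad',(.5725,.2513))): v=np.array(q)-c;print(n,np.hypot(*v),np.degrees(np.arctan2(v[1],v[0])))
E
```

```text
[0.60359004 0.1722691  0.118     ] [ 0.0005  0.0002  0.      0.0002 -0.0008 -0.0008  0.0014]
[0.60707595 0.17258779 0.12103096] [-0.0003  0.      0.0003  0.0006 -0.0004 -0.0009  0.0006]
[0.5036 0.0286 0.227 ]
[0.5282 0.0929 0.227 ]
lug 0.08988556470501105 -170.20749722974827
pad 0.08597155686929059 113.71446320351869
```

drive_tool(
  commands=[
    [-2.7,-2.35,0,0,0,1.2,0],
    [-2.7,-2.35,0,0,0,1.2,0],
    [-2.7,-2.35,0,0,0,1.1,0],
    [0,0,1,0,0,0,0],
    [0,0,3,0,0,0,0],
    [0,0,3,0,0,0,0],
    [0,0,2.8,0,0,0,0],
    [0,0,0,0,0,0,0],
    [0,0,0,0,0,0,0],
  ],
)

```text
time_s: 2.62
tool_pos: [0.617, 0.0187, 0.263]
tool_rot: [-179.9, -0.2, 160.6]
force: [0.3, 0.2, 1.2]
grip_width: 0.0003
```

```bash
python3 - <<'E'
from h import *
r=snap('scene','s2');q=snap('side','d2');rel([.6206,.0131,.263],160)
a=np.hstack([cv2.resize(r['img'][150:300,300:460],(400,375)),cv2.resize(q['img'][60:240,240:400],(333,375))]);cv2.imwrite('pics/c5.png',a)
E
```

```text
pos [0.6189 0.0181 0.2662] yaw [1.7992e+02 1.3000e-01 1.6058e+02] F [0.68 0.3  0.59] t 2.72
tool shift cm [-0.32 -0.41  0.32] rz 0.58
```

View pics/c5.png

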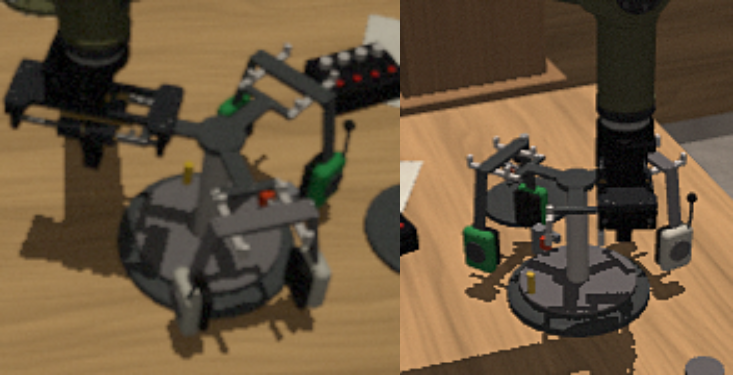

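drive_tool(
  commands=[
    [0.5,0,0.1,0,0,0,0],
    [0.5,0,0.1,0,0,0,0],
    [0.4,0,0,0,0,0,0],
    [0.3,0,0,0,0,0,0],
    [0.3,-0.1,0,0,0,1,0],
    [0.5,-0.15,0,0,0,2,0],
    [0.77,-0.24,0,0,0,3,0],
    [0.77,-0.24,0,0,0,3,0],
    [0.77,-0.24,0,0,0,3,0],
    [0.77,-0.24,0,0,0,3,0],
    [0.77,-0.24,0,0,0,3,0],
    [0.77,-0.24,0,0,0,3,0],
    [0.77,-0.24,0,0,0,3,0],
    [0.77,-0.24,0,0,0,3,0],
    [0.77,-0.24,0,0,0,3,0],
    [0.77,-0.24,0,0,0,3,0],
    [0.5,-0.15,0,0,0,2,0],
    [0.26,-0.08,0,0,0,1,0],
    [0,0,0,0,0,0,0],
  ],
)

```text
time_s: 4.3
tool_pos: [0.5114, 0.0541, 0.2625]
tool_rot: [180.0, -0.0, 124.5]
force: [0.1, 0.5, -1.0]
grip_width: 0.0006
```

```bash
python3 - <<'E'
from h import *
r=snap('scene','s3');w=snap('wrist','w3');rel([.6206,.0131,.263],160)
a=np.hstack([cv2.resize(r['img'][150:300,300:460],(400,375)),cv2.resize(w['img'],(400,250))[0:250].repeat(1,0) if 0 else cv2.copyMakeBorder(cv2.resize(w['img'],(400,250)),0,125,0,0,0)]);cv2.imwrite('pics/c6.png',a)
E
```

```text
pos [0.5117 0.0537 0.2623] yaw [ 1.8000e+02 -2.0000e-02  1.2456e+02] F [-0.31 -1.13 -0.29] t 4.4
tool shift cm [-9.52  6.67 -0.07] rz -35.44
```

View pics/c6.png

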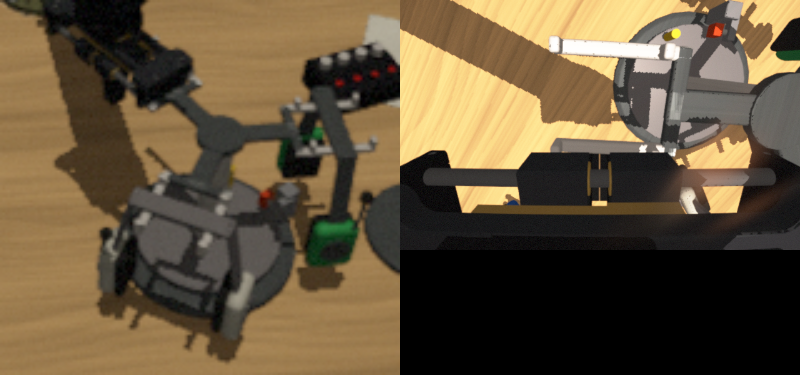

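```bash
cat >> h.py <<'E'
AX=np.array([.6025,.174])
def lugpad(r,lb,pb):
    hsv=cv2.cvtColor(r['img'],cv2.COLOR_BGR2HSV)
    for n,lo,hi,z,b in (('lug',(22,120,100),(35,255,255),.066,lb),('pad',(0,150,90),(10,255,255),.062,pb)):
        k=cv2.inRange(hsv,lo,hi);x0,y0,x1,y1=b;ys,xs=np.nonzero(k[y0:y1,x0:x1]);q=plane(r,xs.mean()+x0,ys.mean()+y0,z);v=q[:2]-AX
        print(n,len(xs),q.round(4),np.hypot(*v).round(4),np.degrees(np.arctan2(v[1],v[0])).round(1))
E
python3 - <<'E'
from h import *
r=load('w3');lugpad(r,(420,35,460,80),(480,20,530,80))
cv2.imwrite('pics/c7.png',cv2.resize(r['img'][0:150,380:560],None,fx=4,fy=4,interpolation=cv2.INTER_CUBIC))
E
```

```text
lug 326 [0.5257 0.2094 0.066 ] 0.0846 155.3
pad 531 [0.5715 0.2503 0.062 ] 0.0823 112.1
```

View pics/c7.png

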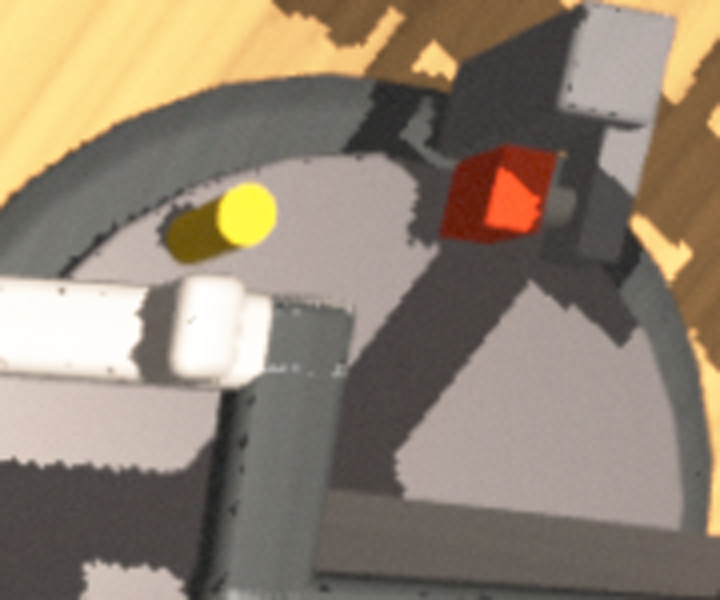

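```bash
python3 - <<'E'
from h import *
r=load('w3')
for z in (.055,.062,.069):
  q=plane(r,380+493/4,188/4,z);v=q[:2]-AX;print(z,q.round(4),np.hypot(*v),np.degrees(np.arctan2(*v[::-1])))
q=plane(r,380+247/4,215/4,.069);v=q[:2]-AX;print(q.round(4),np.hypot(*v),np.degrees(np.arctan2(*v[::-1])))
E
```

```text
0.055 [0.5726 0.2537 0.055 ] 0.08516155559622988 110.55229955225907
0.062 [0.5702 0.2506 0.062 ] 0.08311609717799617 112.89915955096224
0.069 [0.5677 0.2474 0.069 ] 0.08121697157836781 115.36007146408062
[0.5283 0.2124 0.069 ] 0.08355678627551658 152.60832367900014
```

drive_tool(
  commands=[
    [0.5,-0.15,0,0,0,2,0],
    [0.76,-0.24,0,0,0,3,0],
    [0.76,-0.24,0,0,0,3,0],
    [0.76,-0.24,0,0,0,3,0],
    [0.76,-0.24,0,0,0,3,0],
    [0.76,-0.24,0,0,0,3,0],
    [0.76,-0.24,0,0,0,3,0],
    [0.5,-0.15,0,0,0,2,0],
    [0.25,-0.08,0,0,0,1,0],
    [0.25,-0.08,0,0,0,1,0],
    [0,0,0,0,0,0,0],
  ],
)

```text
time_s: 5.32
tool_pos: [0.4702, 0.1012, 0.2622]
tool_rot: [-180.0, -0.0, 100.5]
force: [0.0, 0.1, 0.5]
grip_width: 0.0005
```

```bash
python3 - <<'E'
from h import *
w=snap('wrist','w4');rel([.6206,.0131,.263],160)
cv2.imwrite('pics/w4c.png',cv2.resize(w['img'][0:250,280:640],None,fx=2.2,fy=2.2,interpolation=cv2.INTER_CUBIC))
E
```

```text
pos [0.4702 0.1011 0.2622] yaw [-1.7998e+02 -1.0000e-02  1.0055e+02] F [ 0.43 -0.16 -0.29] t 5.37
tool shift cm [-11.4   13.18  -0.08] rz -59.45
```

View pics/w4c.png

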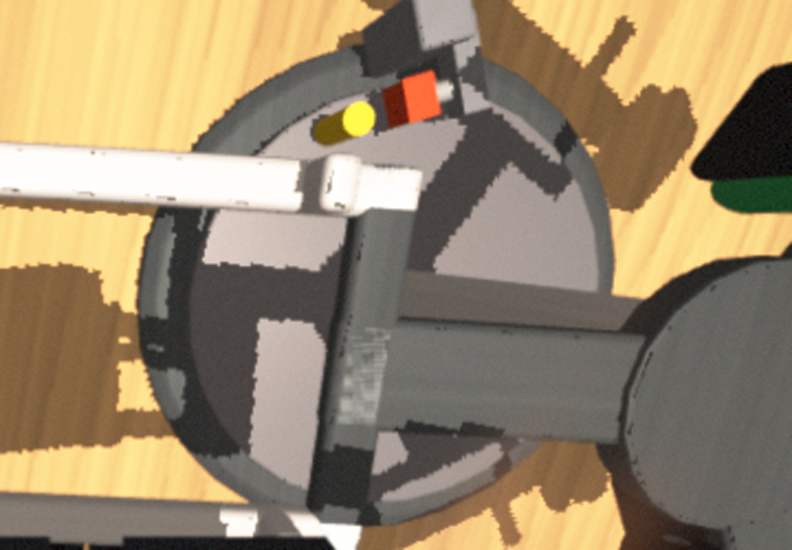

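drive_tool(
  commands=[
    [0.2,-0.06,0,0,0,0.8,0],
    [0.2,-0.06,0,0,0,0.8,0],
    [0.2,-0.06,0,0,0,0.8,0],
    [0.2,-0.06,0,0,0,0.8,0],
    [0.2,-0.06,0,0,0,0.8,0],
    [0.2,-0.06,0,0,0,0.8,0],
    [0,0,0,0,0,0,0],
  ],
)

```text
time_s: 5.95
tool_pos: [0.4645, 0.1131, 0.2622]
tool_rot: [-180.0, -0.0, 95.7]
force: [-0.3, -0.3, 0.2]
grip_width: 0.0007
```

```bash
python3 - <<'E'
from h import *
w=snap('wrist','w5');rel([.6206,.0131,.263],160)
cv2.imwrite('pics/w5c.png',cv2.resize(w['img'][0:150,400:600],None,fx=4,fy=4,interpolation=cv2.INTER_CUBIC))
E
```

```text
pos [0.4646 0.113  0.2622] yaw [-1.7998e+02 -3.0000e-02  9.5760e+01] F [-0.01 -0.06  1.3 ] t 6.0
tool shift cm [-11.5   14.52  -0.08] rz -64.24
```

View pics/w5c.png

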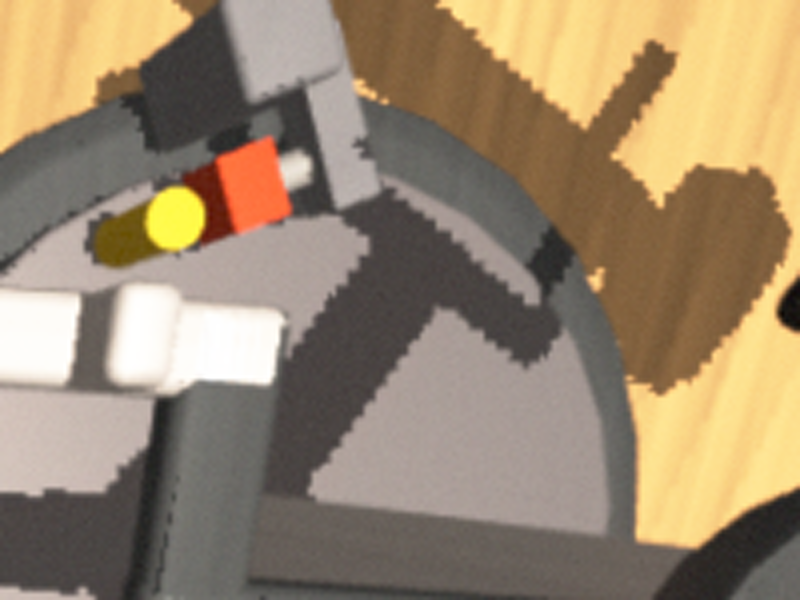

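drive_tool(
  commands=[
    [0.1,-0.03,0,0,0,0.4,0],
    [0.1,-0.03,0,0,0,0.4,0],
    [0.1,-0.03,0,0,0,0.4,0],
    [0.1,-0.03,0,0,0,0.4,0],
    [0.1,-0.03,0,0,0,0.4,0],
  ],
)

```text
time_s: 6.42
tool_pos: [0.4629, 0.1172, 0.2623]
tool_rot: [-180.0, 0.0, 93.7]
force: [0.2, -1.4, -0.5]
grip_width: 0.0003
```

drive_tool(
  commands=[
    [0.06,-0.02,0,0,0,0.25,0],
    [0.06,-0.02,0,0,0,0.25,0],
  ],
)

```text
time_s: 6.58
tool_pos: [0.4624, 0.1185, 0.2622]
tool_rot: [-180.0, 0.0, 93.2]
force: [-0.5, -2.0, -1.0]
grip_width: 0.0006
```

drive_tool(
  commands=[
    [0.06,-0.02,0,0,0,0.25,0],
  ],
)

```text
time_s: 6.67
tool_pos: [0.4622, 0.119, 0.2622]
tool_rot: [-180.0, 0.0, 93.0]
force: [-0.3, -1.5, -0.7]
grip_width: 0.0006
```

drive_tool(
  commands=[
    [0.06,-0.02,0,0,0,0.25,0],
  ],
)

```text
time_s: 6.75
tool_pos: [0.462, 0.1196, 0.2622]
tool_rot: [-180.0, 0.0, 92.7]
force: [0.9, -2.3, 0.1]
grip_width: 0.0004
```

drive_tool(
  commands=[
    [0.06,-0.02,0,0,0,0.25,0],
  ],
)

```text
time_s: 6.83
tool_pos: [0.4618, 0.1202, 0.2623]
tool_rot: [180.0, -0.0, 92.5]
force: [-0.1, -1.8, -0.1]
grip_width: 0.0007
```

drive_tool(
  commands=[
    [0.06,-0.02,0,0,0,0.25,0],
  ],
)

```text
time_s: 6.92
tool_pos: [0.4615, 0.1208, 0.2622]
tool_rot: [180.0, -0.0, 92.2]
force: [-0.4, -1.7, -0.3]
grip_width: 0.0003
```

```bash
python3 - <<'E'
from h import *
w=snap('wrist','w6')
cv2.imwrite('pics/w6c.png',cv2.resize(w['img'][0:120,400:560],None,fx=5,fy=5,interpolation=cv2.INTER_CUBIC))
E
```

```text
(no output)
```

View pics/w6c.png

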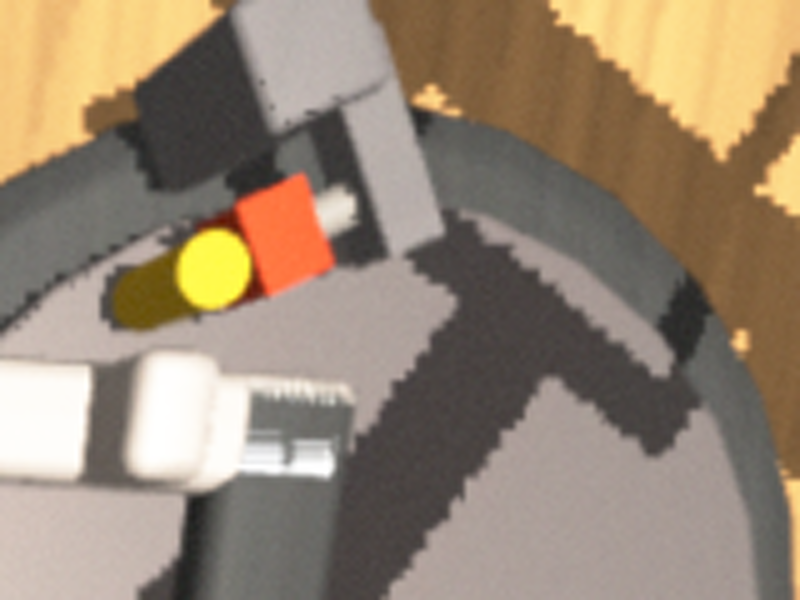

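drive_tool(
  commands=[
    [0.06,-0.02,0,0,0,0.25,0],
    [0.06,-0.02,0,0,0,0.25,0],
  ],
)

```text
time_s: 7.13
tool_pos: [0.4611, 0.122, 0.2623]
tool_rot: [180.0, -0.0, 91.7]
force: [-0.3, -1.6, -0.6]
grip_width: 0.0006
```

drive_tool(
  commands=[
    [0.06,-0.02,0,0,0,0.25,0],
  ],
)

```text
time_s: 7.22
tool_pos: [0.4609, 0.1226, 0.2622]
tool_rot: [-180.0, -0.0, 91.5]
force: [-0.3, -1.2, -0.2]
grip_width: 0.0007
```

drive_tool(
  commands=[
    [0.06,-0.02,0,0,0,0.25,0],
  ],
)

```text
time_s: 7.3
tool_pos: [0.4607, 0.1232, 0.2622]
tool_rot: [180.0, -0.0, 91.2]
force: [0.5, -1.9, -0.6]
grip_width: 0.0006
```

drive_tool(
  commands=[
    [0.06,-0.02,0,0,0,0.25,0],
    [0.06,-0.02,0,0,0,0.25,0],
  ],
)

```text
time_s: 7.47
tool_pos: [0.4603, 0.1244, 0.2623]
tool_rot: [180.0, -0.0, 90.7]
force: [0.4, -1.6, -0.9]
grip_width: 0.0006
```

drive_tool(
  commands=[
    [0.06,-0.02,0,0,0,0.25,0],
  ],
)

```text
time_s: 7.55
tool_pos: [0.4601, 0.125, 0.2623]
tool_rot: [180.0, -0.0, 90.5]
force: [0.1, -1.5, -1.1]
grip_width: 0.0005
```

drive_tool(
  commands=[
    [0.06,-0.02,0,0,0,0.25,0],
  ],
)

```text
time_s: 7.63
tool_pos: [0.4599, 0.1256, 0.2623]
tool_rot: [180.0, 0.0, 90.2]
force: [-0.2, -1.4, 0.3]
grip_width: 0.0001
```

drive_tool(
  commands=[
    [0.06,-0.02,0,0,0,0.25,0],
  ],
)

```text
time_s: 7.72
tool_pos: [0.4598, 0.1259, 0.2623]
tool_rot: [180.0, 0.0, 89.9]
force: [0.7, -2.2, -1.0]
grip_width: 0.0008
```

drive_tool(
  commands=[
    [0.06,-0.02,0,0,0,0.25,0],
  ],
)

```text
time_s: 7.8
tool_pos: [0.4596, 0.1263, 0.2622]
tool_rot: [180.0, 0.0, 89.7]
force: [-0.2, -2.9, -1.2]
grip_width: 0.0001
```

```bash
python3 - <<'E'
from h import *
w=snap('wrist','w7')
cv2.imwrite('pics/w7c.png',cv2.resize(w['img'][0:120,400:560],None,fx=5,fy=5,interpolation=cv2.INTER_CUBIC))
E
```

```text
(no output)
```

View pics/w7c.png

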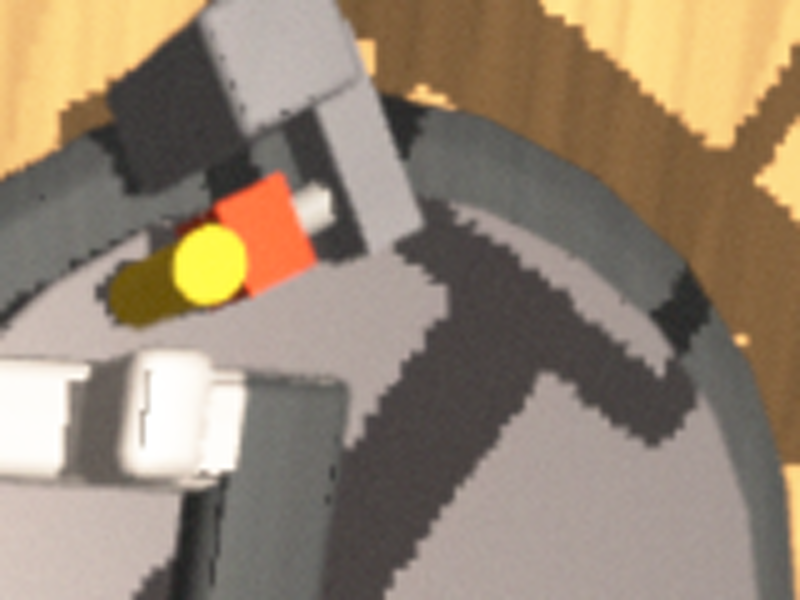

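drive_tool(
  commands=[
    [0.06,0,0,0,0,0.2,0],
  ],
)

```text
time_s: 7.93
tool_pos: [0.4596, 0.1266, 0.2623]
tool_rot: [180.0, 0.1, 89.5]
force: [0.5, -4.9, 1.0]
grip_width: 0.0006
```

drive_tool(
  commands=[
    [0.06,0,0,0,0,0.2,0],
  ],
)

```text
time_s: 8.02
tool_pos: [0.4595, 0.1271, 0.2622]
tool_rot: [-180.0, 0.1, 89.3]
force: [-1.0, -5.5, -0.2]
grip_width: 0.0002
```

drive_tool(
  commands=[
    [0.06,0,0,0,0,0,0],
  ],
)

```text
time_s: 8.1
tool_pos: [0.4594, 0.1275, 0.2622]
tool_rot: [-180.0, 0.1, 89.3]
force: [-0.3, -5.8, 0.3]
grip_width: 0.0006
```

drive_tool(
  commands=[
    [0,0,0,0,0,0,0],
    [0,0,0,0,0,0,0],
    [0,0,0,0,0,0,0],
    [0,0,0,0,0,0,0],
    [0,0,0,0,0,0,0],
    [0,0,0,0,0,0,0],
    [0,0,0,0,0,0,0],
    [0,0,0,0,0,0,0],
  ],
)

```text
time_s: 8.77
tool_pos: [0.4594, 0.1275, 0.2622]
tool_rot: [-180.0, 0.1, 89.3]
force: [-0.0, -5.3, -0.0]
grip_width: 0.0003
```

```bash
python3 - <<'E'
from h import *
w=snap('wrist','w8')
rel([0,0,0])
cv2.imwrite('pics/w8c.png',cv2.resize(w['img'][0:250,280:640],None,fx=2.2,fy=2.2,interpolation=cv2.INTER_CUBIC))
E
```

```text
pos [0.4594 0.1275 0.2622] yaw [-1.7996e+02  8.0000e-02  8.9270e+01] F [-1.32 -4.91  0.57] t 8.82
tool shift cm [-13.34 -45.77  26.22] rz None
```

View pics/w8c.png

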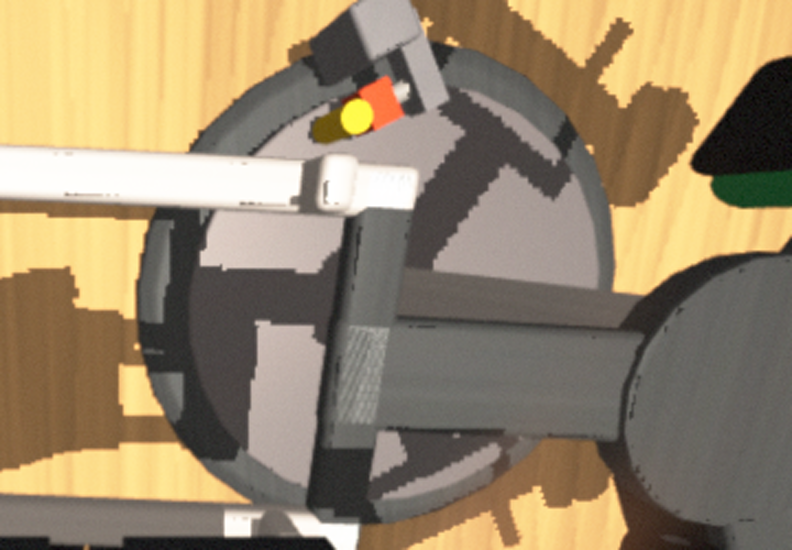

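drive_tool(
  commands=[
    [-0.3,0,0,0,0,0,0],
    [-1,0,0,0,0,0,0],
    [-1.5,0,0,0,0,0,0],
    [-2,0.3,-2,0,0,0,0.5],
    [-1.5,0.3,-4,0,0,0,0.5],
    [0,0.2,-4,0,0,0,0.5],
    [0,0,-3.5,0,0,0,0.5],
    [0,0,0,0,0,0,0.5],
    [0,0,0,0,0,0,0.5],
  ],
)

```text
time_s: 9.57
tool_pos: [0.4675, 0.0662, 0.3985]
tool_rot: [179.7, -0.2, 89.4]
force: [-0.4, 0.2, -1.2]
grip_width: 0.0325
```

```bash
python3 - <<'E'
from h import *
w=snap('wrist','w9')
rel([0,0,0])
E
```

```text
pos [0.4667 0.0661 0.3966] yaw [ 1.7993e+02 -1.0000e-01  8.9360e+01] F [ 0.45 -0.69 -0.48] t 9.62
tool shift cm [ -7.13 -46.59  39.66] rz None
```

View pics/w9.png

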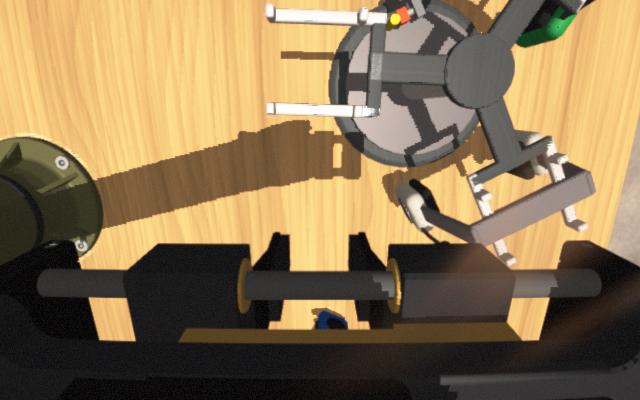

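```bash
python3 - <<'E'
from h import *
w=load('w9')['img']
cv2.imwrite('pics/c9.png',cv2.resize(w[0:130,255:400],None,fx=4.5,fy=4.5,interpolation=cv2.INTER_CUBIC))
E
```

```text
(no output)
```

View pics/c9.png

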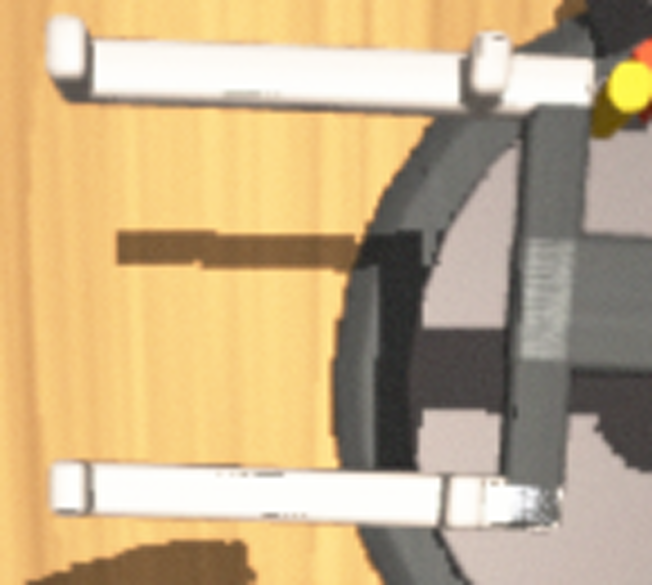

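```bash
cat > cr.py <<'E'
from h import *
def cradle(P):  # uo,ui (left prong y+), lo,li
    uo,ui,lo,li=P
    u=((uo-ui)+(lo-li))[:2];L=np.hypot(*u)/2;u/=np.hypot(*u)
    m=(uo+ui+lo+li)[:2]/4; print('u ang',np.degrees(np.arctan2(u[1],u[0])),'len',L,'gap',np.hypot(*(uo+ui-lo-li)[:2]/2)); print('each',[np.degrees(np.arctan2(*(a-b)[:2][::-1])).round(1) for a,b in((uo,ui),(lo,li))], 'cross',np.degrees(np.arctan2(*(uo+ui-lo-li)[:2][::-1])))
    print('mid(135.5)',m,'axis',m-.1355*u)
E
python3 - <<'E'
from cr import *
r=load('w9');f=lambda x,y:plane(r,255+x/4.5-.4,y/4.5-.4,.227)
P=[f(68,42),f(492,57),f(66,485),f(462,498)]
for p in P: print(p.round(4))
cradle(P)
E
```

```text
[0.4333 0.2158 0.227 ]
[0.5041 0.2128 0.227 ]
[0.4296 0.144  0.227 ]
[0.5004 0.141  0.227 ]
u ang 177.56205958892386 len 0.07084482292115747 gap 0.0718638324399674
each [np.float64(177.6), np.float64(177.5)] cross 87.01686546337288
mid(135.5) [0.46683729 0.17841032] axis [0.60221464 0.17264652]
```

drive_tool(
  commands=[
    [0.5,2,-3,0,0,0,0.6],
    [0.5,2,-3,0,0,0,0.6],
    [0,1,-1,0,0,0,0.6],
    [0,0,0,0,0,0,0.6],
  ],
)

```text
time_s: 9.95
tool_pos: [0.5184, 0.0759, 0.4664]
tool_rot: [179.9, 0.0, 89.3]
force: [-0.8, -1.3, 0.3]
grip_width: 0.0517
```

```bash
python3 - <<'E'
from h import *
w=snap('wrist','w10')
rel([0.456,-.36,.39],65)
cv2.imwrite('pics/c10.png',cv2.resize(w['img'][0:160,200:400],None,fx=4,fy=3.75,interpolation=cv2.INTER_CUBIC))
E
```

```text
pos [0.5172 0.0755 0.465 ] yaw [-1.7992e+02  5.0000e-02  8.9320e+01] F [-0.1  -0.77  0.04] t 10.0
tool shift cm [-43.62  -5.6    7.5 ] rz 24.32
```

View pics/c10.png

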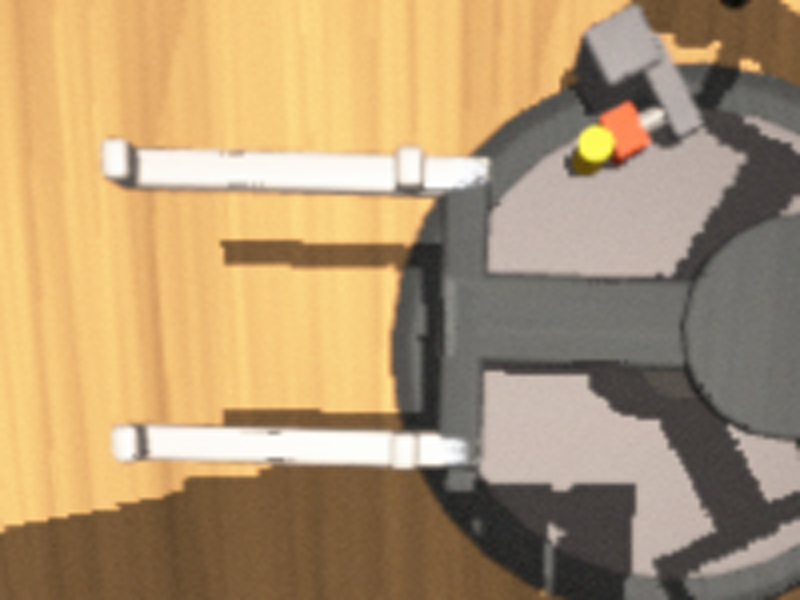

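```bash
python3 - <<'E'
from cr import *
r=load('w10');r9=load('w9')
a=[(116,159),(409,166),(123,441),(403,450)];b=[(68,42),(492,57),(66,485),(462,498)]
f=lambda x,y:(r,200+x/4-.4,y/3.75-.4); g=lambda x,y:(r9,255+x/4.5-.4,y/4.5-.4)
P=[]
for p,q in zip(a,b):
    t,e=tri(f(*p),g(*q));P.append(t);print(t.round(4),np.round(e,4))
cradle(P); cradle([plane(*f(*p),.227) for p in a])
E
```

```text
[0.4338 0.2149 0.2288] [0.0004 0.0004]
[0.5041 0.2122 0.228 ] [0.0004 0.0004]
[0.4295 0.1441 0.2265] [0. 0.]
[0.5008 0.1408 0.224 ] [0.0002 0.0002]
u ang 177.5484400822955 len 0.0708567273236947 gap 0.07124341577222483
each [np.float64(177.8), np.float64(177.3)] cross 86.92618524391118
mid(135.5) [0.46704314 0.17798043] axis [0.60241912 0.17218445]
u ang 177.43423150736038 len 0.07106506239588478 gap 0.07118385084019256
each [np.float64(177.6), np.float64(177.2)] cross 87.10247684494297
mid(135.5) [0.46710348 0.17791756] axis [0.60246764 0.17185174]
```

```bash
cat >> h.py <<'E'
def path(target,yaw,n):
    o=env.get_obs();p=o['tool_pos'];y0=o['tool_rot'][2];dr=(y0-yaw)/n;d=(np.array(target)-p)/n
    for i in range(n):
        ps=np.radians(y0-dr*i);print([round(100*(d[0]*np.cos(ps)+d[1]*np.sin(ps)),2),round(100*(d[0]*np.sin(ps)-d[1]*np.cos(ps)),2),round(-100*d[2],2),0,0,round(dr,2)])
E
python3 -c "
from h import *
path([.42,-.365,.40],65,13)"
```

```text
[np.float64(-3.4), np.float64(-0.71), np.float64(0.5), 0, 0, np.float64(1.87)]
[np.float64(-3.42), np.float64(-0.6), np.float64(0.5), 0, 0, np.float64(1.87)]
[np.float64(-3.44), np.float64(-0.48), np.float64(0.5), 0, 0, np.float64(1.87)]
[np.float64(-3.45), np.float64(-0.37), np.float64(0.5), 0, 0, np.float64(1.87)]
[np.float64(-3.46), np.float64(-0.26), np.float64(0.5), 0, 0, np.float64(1.87)]
[np.float64(-3.47), np.float64(-0.15), np.float64(0.5), 0, 0, np.float64(1.87)]
[np.float64(-3.47), np.float64(-0.03), np.float64(0.5), 0, 0, np.float64(1.87)]
[np.float64(-3.47), np.float64(0.08), np.float64(0.5), 0, 0, np.float64(1.87)]
[np.float64(-3.46), np.float64(0.19), np.float64(0.5), 0, 0, np.float64(1.87)]
[np.float64(-3.46), np.float64(0.31), np.float64(0.5), 0, 0, np.float64(1.87)]
[np.float64(-3.44), np.float64(0.42), np.float64(0.5), 0, 0, np.float64(1.87)]
[np.float64(-3.43), np.float64(0.53), np.float64(0.5), 0, 0, np.float64(1.87)]
[np.float64(-3.41), np.float64(0.64), np.float64(0.5), 0, 0, np.float64(1.87)]
```

drive_tool(
  commands=[
    [-2.5,-0.6,0.5,0,0,1.87,0.6],
    [-3.4,-0.6,0.5,0,0,1.87,0.6],
    [-3.4,-0.5,0.5,0,0,1.87,0.6],
    [-3.5,-0.4,0.5,0,0,1.87,0.6],
    [-3.5,-0.3,0.5,0,0,1.87,0.6],
    [-3.5,-0.2,0.5,0,0,1.87,0.6],
    [-3.5,0,0.5,0,0,1.87,0.6],
    [-3.5,0.1,0.5,0,0,1.87,0.6],
    [-3.5,0.2,0.5,0,0,1.87,0.6],
    [-3.5,0.3,0.5,0,0,1.87,0.6],
    [-3.4,0.4,0.5,0,0,1.87,0.6],
    [-3.4,0.5,0.5,0,0,1.87,0.6],
    [-2.4,0.6,0.5,0,0,1.87,0.6],
    [-1,0,0,0,0,0,0.6],
    [0,0,0,0,0,0,0.6],
  ],
)

```text
time_s: 11.25
tool_pos: [0.4152, -0.359, 0.3986]
tool_rot: [-179.7, 0.0, 64.7]
force: [-0.2, 0.3, 0.1]
grip_width: 0.052
```

```bash
python3 - <<'E'
from h import *
w=snap('wrist','w11')
rel([0.456,-.293,.39],65)
E
```

```text
pos [ 0.4167 -0.3572  0.3991] yaw [-1.7979e+02 -6.0000e-02  6.4830e+01] F [0.19 0.36 0.09] t 11.3
tool shift cm [7.48 0.83 0.91] rz -0.17
```

View pics/w11.png

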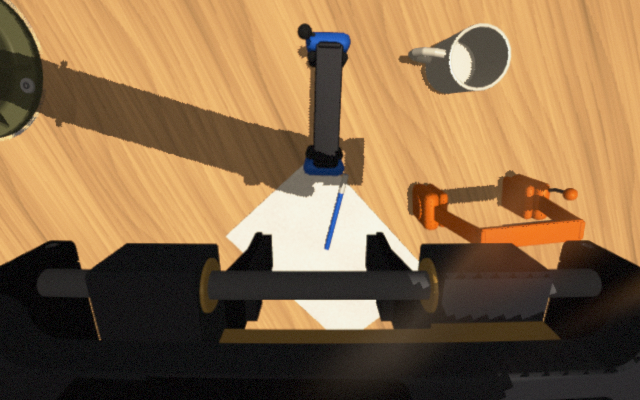

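```bash
python3 - <<'E'
from h import *
w=load('w11')['img']
cv2.imwrite('pics/c11.png',cv2.resize(cv2.convertScaleAbs(w[15:185,260:400],alpha=2),None,fx=3.5,fy=3.5,interpolation=cv2.INTER_CUBIC))
E
```

```text
(no output)
```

View pics/c11.png

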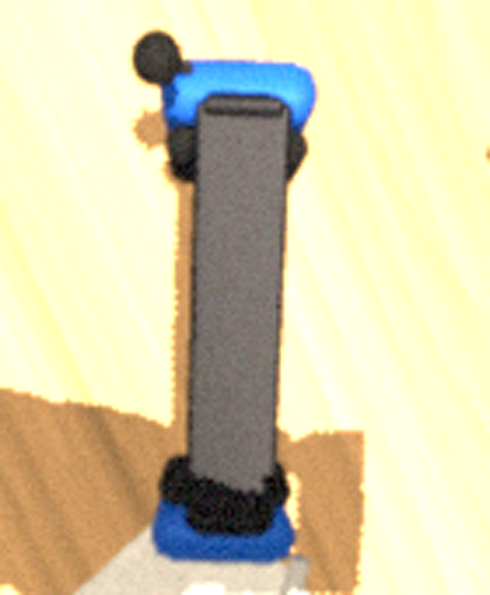

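```bash
python3 - <<'E'
from h import *
r=load('w11');f=lambda x,y:plane(r,260+x/3.5-.4,15+y/3.5-.4,.171)[:2]
P=np.array([f(199,114),f(286,112),f(188,482),f(276,484)]);print(P.round(4))
print('w',np.hypot(*(P[0]-P[1])),np.hypot(*(P[2]-P[3])),'L',np.hypot(*(P[0]-P[2])),np.hypot(*(P[1]-P[3])))
for a,b in((0,2),(1,3)): d=P[a]-P[b];print(np.degrees(np.arctan2(d[1],d[0])))
m=P.mean(0);print(m)
E
```

```text
[[ 0.4685 -0.2392]
 [ 0.4896 -0.2486]
 [ 0.4235 -0.3265]
 [ 0.4462 -0.3379]]
w 0.023138298299491412 0.025390309519633544 L 0.09824518880144505 0.09926033786948997
62.73352866379322
64.05355154527372
[ 0.45693049 -0.28804761]
```

drive_tool(
  commands=[
    [2,0,2,0,0,0.7,0.6],
    [2,0.2,2,0,0,0.7,0.6],
    [0,0.2,2,0,0,0,0.6],
    [0,0,0,0,0,0,0.6],
    [0,0,0,0,0,0,0.6],
  ],
)

```text
time_s: 11.72
tool_pos: [0.4391, -0.3207, 0.3401]
tool_rot: [-179.8, -0.0, 63.8]
force: [-0.3, -0.9, 0.7]
grip_width: 0.0523
```

```bash
python3 - <<'E'
from h import *
w=snap('wrist','w12')
rel([0.454,-.295,.2185],63.4)
cv2.imwrite('pics/c12.png',cv2.resize(cv2.convertScaleAbs(w['img'][0:260,240:400],alpha=2),None,fx=2.3,fy=2.3,interpolation=cv2.INTER_CUBIC))
E
```

```text
pos [ 0.4391 -0.3219  0.3414] yaw [-1.7997e+02 -3.0000e-02  6.3680e+01] F [1.11 0.51 0.11] t 11.77
tool shift cm [ 3.07  0.14 12.29] rz 0.28
```

View pics/c12.png

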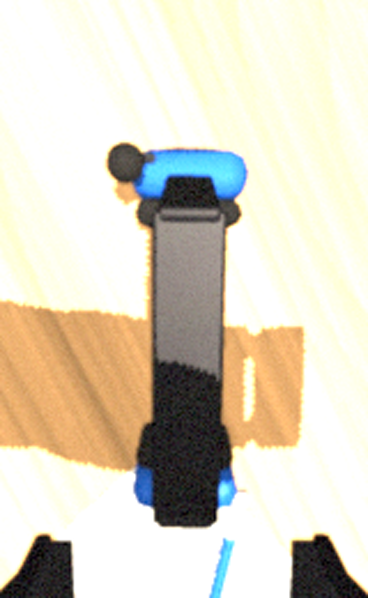

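```bash
python3 - <<'E'
from h import *
r=load('w11');q=load('w12');f=lambda x,y:(r,260+x/3.5-.4,15+y/3.5-.4); g=lambda x,y:(q,240+x/2.3-.4,y/2.3-.4)
for a,b in(((199,114),(155,217)),((286,112),(223,217)),((190,527),(155,520)),((268,530),(215,520))):
    t,e=tri(f(*a),g(*b));print(t.round(4),np.round(e,4),plane(*g(*b),.171).round(4))
E
```

```text
[ 0.4689 -0.2378  0.1626] [0.0001 0.0001] [ 0.4689 -0.2381  0.171 ]
[ 0.4899 -0.2484  0.1689] [0. 0.] [ 0.4898 -0.2484  0.171 ]
[ 0.4174 -0.3399  0.1624] [0.0002 0.0002] [ 0.419  -0.3369  0.171 ]
[ 0.4382 -0.3513  0.1595] [0. 0.] [ 0.4397 -0.3471  0.171 ]
```

drive_tool(
  commands=[
    [1.5,0.1,2,0,0,0.3,0.6],
    [1.8,0,3,0,0,0,0.6],
    [0,0,3,0,0,0,0.6],
    [0,0,2,0,0,0,0.6],
    [0,0,1.5,0,0,0,0.6],
    [0,0,0.8,0,0,0,0.6],
    [0,0,0,0,0,0,0.6],
    [0,0,0,0,0,0,0.6],
  ],
)

```text
time_s: 12.43
tool_pos: [0.4553, -0.2941, 0.2193]
tool_rot: [179.9, -0.0, 63.3]
force: [0.1, -0.4, 0.4]
grip_width: 0.0523
```

```bash
python3 - <<'E'
from h import *
w=snap('wrist','w13');s=snap('side','d13');c=snap('scene','s13')
rel([0.4545,-.2927,.2185],63.3)
a=np.hstack([cv2.resize(s['img'][180:360,250:410],(356,400)),cv2.resize(c['img'][120:250,180:310],(400,400))]);cv2.imwrite('pics/c13.png',cv2.convertScaleAbs(a,alpha=1.7))
E
```

```text
pos [ 0.4556 -0.2941  0.2197] yaw [ 1.7985e+02 -3.0000e-02  6.3300e+01] F [-0.13 -0.31 -0.07] t 12.58
tool shift cm [ 0.08 -0.16  0.12] rz 0.0
```

View pics/c13.png

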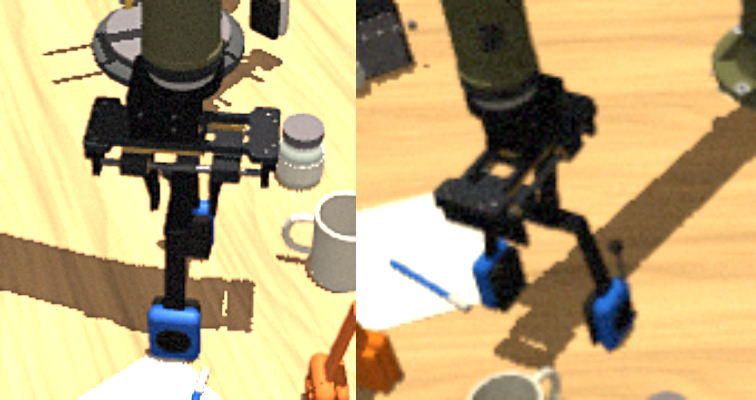

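drive_tool(
  commands=[
    [0.1,-0.1,0,0,0,0,0.3],
    [0,0,0,0,0,0,0],
    [0,0,0,0,0,0,0],
    [0,0,0,0,0,0,0],
    [0,0,0,0,0,0,0],
    [0,0,0,0,0,0,0],
  ],
  force=30,
)

```text
time_s: 13.08
tool_pos: [0.4546, -0.2922, 0.2182]
tool_rot: [180.0, -0.0, 63.3]
force: [0.0, 0.1, 0.6]
grip_width: 0.0256
```

drive_tool(
  commands=[
    [0,0,-0.5,0,0,0,0],
    [0,0,-1.5,0,0,0,0],
    [0,0,-2.5,0,0,0,0],
    [0,0,-1,0,0,0,0],
    [0,0,0,0,0,0,0],
    [0,0,0,0,0,0,0],
  ],
)

```text
time_s: 13.58
tool_pos: [0.4545, -0.2921, 0.273]
tool_rot: [180.0, -0.0, 63.3]
force: [-0.3, 0.2, -3.0]
grip_width: 0.0254
```

drive_tool(
  commands=[
    [0,0,-2,0,0,0,0],
    [0,0,-3,0,0,0,0],
    [0,0,-3,0,0,0,0],
    [0,0,-3,0,0,0,0],
    [0,0,-3,0,0,0,0],
    [0,0,-3,0,0,0,0],
    [0,0,-3,0,0,0,0],
    [0,0,-1,0,0,0,0],
    [0,0,0,0,0,0,0],
    [0,0,0,0,0,0,0],
  ],
)

```text
time_s: 14.42
tool_pos: [0.4544, -0.2921, 0.4813]
tool_rot: [-179.9, 0.0, 63.3]
force: [-0.3, -0.0, -3.8]
grip_width: 0.0252
```

```bash
python3 - <<'E'
from h import *
s=snap('side','d14');c=snap('scene','s14')
path([.4675,.178,.482],87.5,20)
a=np.hstack([cv2.resize(s['img'][100:340,230:430],(333,400)),cv2.resize(c['img'][80:240,180:340],(400,400))]);cv2.imwrite('pics/c14.png',cv2.convertScaleAbs(a,alpha=1.7))
E
```

```text
[np.float64(2.13), np.float64(-0.99), np.float64(-0.01), 0, 0, np.float64(-1.21)]
[np.float64(2.15), np.float64(-0.95), np.float64(-0.01), 0, 0, np.float64(-1.21)]
[np.float64(2.17), np.float64(-0.9), np.float64(-0.01), 0, 0, np.float64(-1.21)]
[np.float64(2.19), np.float64(-0.86), np.float64(-0.01), 0, 0, np.float64(-1.21)]
[np.float64(2.2), np.float64(-0.81), np.float64(-0.01), 0, 0, np.float64(-1.21)]
[np.float64(2.22), np.float64(-0.76), np.float64(-0.01), 0, 0, np.float64(-1.21)]
[np.float64(2.24), np.float64(-0.72), np.float64(-0.01), 0, 0, np.float64(-1.21)]
[np.float64(2.25), np.float64(-0.67), np.float64(-0.01), 0, 0, np.float64(-1.21)]
[np.float64(2.27), np.float64(-0.62), np.float64(-0.01), 0, 0, np.float64(-1.21)]
[np.float64(2.28), np.float64(-0.57), np.float64(-0.01), 0, 0, np.float64(-1.21)]
[np.float64(2.29), np.float64(-0.53), np.float64(-0.01), 0, 0, np.float64(-1.21)]
[np.float64(2.3), np.float64(-0.48), np.float64(-0.01), 0, 0, np.float64(-1.21)]
[np.float64(2.31), np.float64(-0.43), np.float64(-0.01), 0, 0, np.float64(-1.21)]
[np.float64(2.32), np.float64(-0.38), np.float64(-0.01), 0, 0, np.float64(-1.21)]
[np.float64(2.33), np.float64(-0.33), np.float64(-0.01), 0, 0, np.float64(-1.21)]
[np.float64(2.33), np.float64(-0.28), np.float64(-0.01), 0, 0, np.float64(-1.21)]
[np.float64(2.34), np.float64(-0.23), np.float64(-0.01), 0, 0, np.float64(-1.21)]
[np.float64(2.34), np.float64(-0.18), np.float64(-0.01), 0, 0, np.float64(-1.21)]
[np.float64(2.35), np.float64(-0.13), np.float64(-0.01), 0, 0, np.float64(-1.21)]
[np.float64(2.35), np.float64(-0.09), np.float64(-0.01), 0, 0, np.float64(-1.21)]
```

View pics/c14.png

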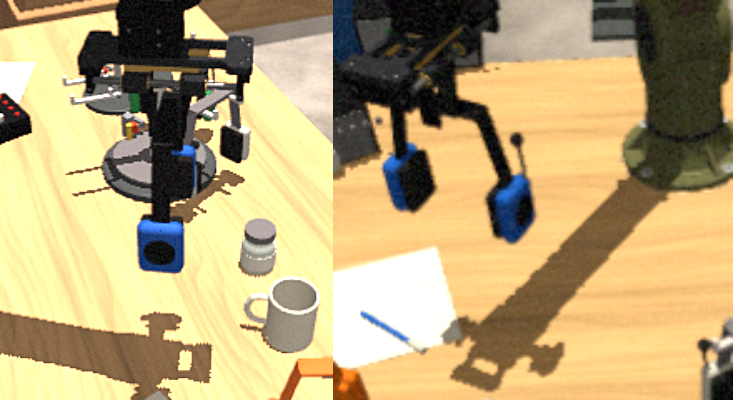

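drive_tool(
  commands=[
    [1.2,-0.5,0,0,0,-1.2,0],
    [2.15,-0.95,0,0,0,-1.2,0],
    [2.15,-0.9,0,0,0,-1.2,0],
    [2.2,-0.85,0,0,0,-1.2,0],
    [2.2,-0.8,0,0,0,-1.2,0],
    [2.2,-0.75,0,0,0,-1.2,0],
    [2.25,-0.7,0,0,0,-1.2,0],
    [2.25,-0.65,0,0,0,-1.2,0],
    [2.25,-0.6,0,0,0,-1.2,0],
    [2.3,-0.55,0,0,0,-1.2,0],
    [2.3,-0.5,0,0,0,-1.2,0],
    [2.3,-0.5,0,0,0,-1.2,0],
    [2.3,-0.45,0,0,0,-1.2,0],
    [2.3,-0.4,0,0,0,-1.2,0],
    [2.3,-0.35,0,0,0,-1.2,0],
    [2.35,-0.3,0,0,0,-1.2,0],
    [2.35,-0.25,0,0,0,-1.2,0],
    [2.35,-0.2,0,0,0,-1.2,0],
    [2.35,-0.15,0,0,0,-1.2,0],
    [1.5,-0.1,0,0,0,-1.2,0],
  ],
)

```text
time_s: 16.18
tool_pos: [0.4677, 0.1623, 0.4827]
tool_rot: [-180.0, -0.0, 87.6]
force: [-0.6, 0.9, -2.0]
grip_width: 0.0259
```

drive_tool(
  commands=[
    [1,-0.5,0,0,0,0,0],
    [0,0,0,0,0,0,0],
    [0,0,0,0,0,0,0],
  ],
)

```text
time_s: 16.43
tool_pos: [0.4635, 0.1681, 0.4832]
tool_rot: [180.0, 0.1, 87.3]
force: [-0.7, -0.4, -2.5]
grip_width: 0.0257
```

```bash
python3 - <<'E'
from h import *
w=snap('wrist','w15');s=snap('side','d15');c=snap('scene','s15')
rel([.4675,.178,.27],87.5)
a=np.hstack([cv2.resize(s['img'][20:240,240:420],(327,400)),cv2.resize(c['img'][60:280,280:460],(327,400))]);cv2.imwrite('pics/c15.png',cv2.convertScaleAbs(a,alpha=1.7))
E
```

```text
pos [0.4639 0.1666 0.4836] yaw [ 1.7996e+02 -1.0000e-02  8.7150e+01] F [ 0.23 -0.21 -2.42] t 16.58
tool shift cm [ 1.15  0.3  21.36] rz -0.35
```

View pics/c15.png

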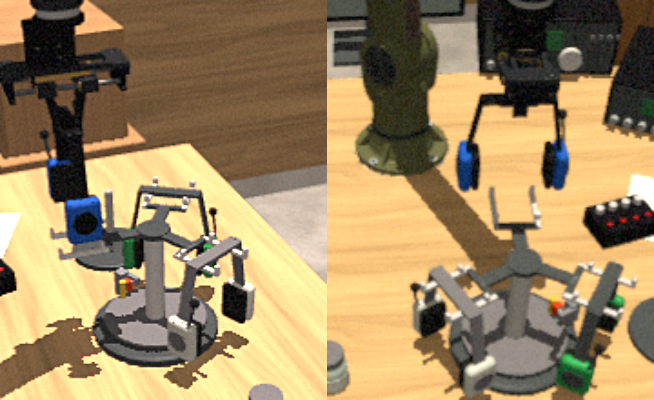

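View pics/w15.png

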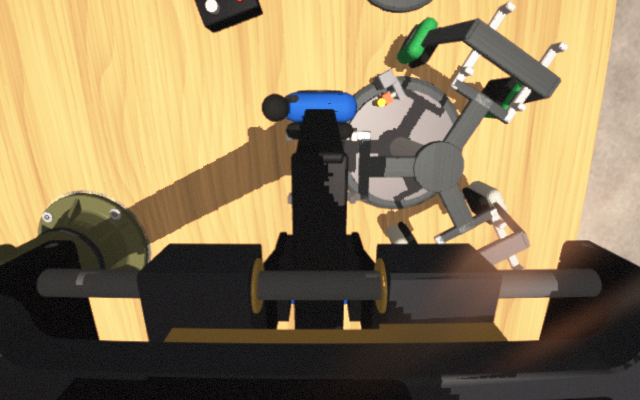

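```bash
python3 - <<'E'
from h import *
r=load('s15');hsv=cv2.cvtColor(r['img'],cv2.COLOR_BGR2HSV);k=cv2.inRange(hsv,(100,150,60),(125,255,255));k[:60]=0;k[200:]=0;k[:,:320]=0;k[:,450:]=0
n,l,st,c=cv2.connectedComponentsWithStats(k)
for i in range(1,n):
  if st[i,4]>15:
    x,y,w,h,a=st[i];print(st[i],c[i]);print('outer edges',plane(r,x,y+h/2,.30)[:2],plane(r,x+w,y+h/2,.30)[:2], 'bottom',plane(r,c[i][0],y+h,.265))
E
```

```text
[353 138   7  24 103] [355.45631068 148.0776699 ]
outer edges [0.44917406 0.08214528] [0.45087644 0.10354218] bottom [0.46528719 0.08925576 0.265     ]
[406 138   7  13  53] [409.0754717  145.03773585]
outer edges [0.43508758 0.24955934] [0.43679876 0.27123268] bottom [0.42490261 0.26626171 0.265     ]
[406 152   6   9  23] [408.04347826 155.13043478]
outer edges [0.49271129 0.23749039] [0.49411985 0.25544972] bottom [0.47331367 0.25260937 0.265     ]
```

drive_tool(
  commands=[
    [0.9,0.3,0,0,0,-0.3,0],
    [0,0,0,0,0,0,0],
    [0,0,1,0,0,0,0],
    [0,0,2,0,0,0,0],
    [0,0,2,0,0,0,0],
    [0,0,2,0,0,0,0],
    [0,0,2,0,0,0,0],
    [0,0,2,0,0,0,0],
    [0,0,2,0,0,0,0],
    [0,0,2,0,0,0,0],
    [0,0,1.5,0,0,0,0],
    [0,0,1,0,0,0,0],
    [0,0,0.5,0,0,0,0],
    [0,0,0,0,0,0,0],
    [0,0,0,0,0,0,0],
  ],
)

```text
time_s: 17.83
tool_pos: [0.4672, 0.1773, 0.3036]
tool_rot: [180.0, -0.0, 87.6]
force: [0.1, 0.8, -2.4]
grip_width: 0.0254
```

```bash
python3 - <<'E'
from h import *
w=snap('wrist','w16');s=snap('side','d16');c=snap('scene','s16')
rel([.4675,.178,.27],87.5)
a=np.hstack([cv2.resize(s['img'][90:220,240:360],(369,400)),cv2.resize(c['img'][100:260,310:450],(350,400))]);cv2.imwrite('pics/c16.png',cv2.convertScaleAbs(a,alpha=1.7))
E
```

```text
pos [0.4675 0.1775 0.3043] yaw [ 1.799e+02 -7.000e-02  8.762e+01] F [ 0.13  0.01 -3.19] t 17.98
tool shift cm [0.05 0.   3.43] rz 0.12
```

View pics/c16.png

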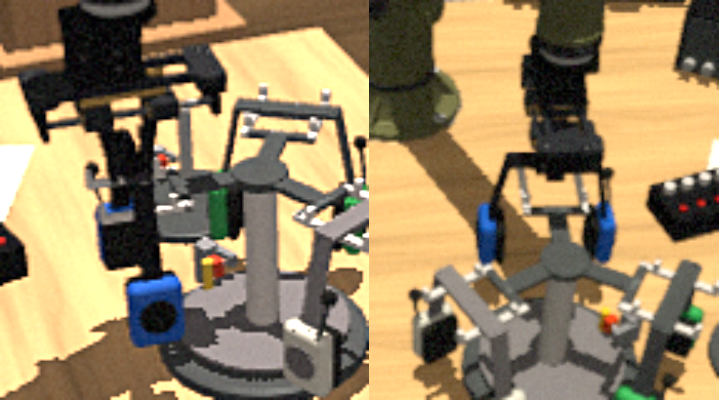

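View pics/w16.png

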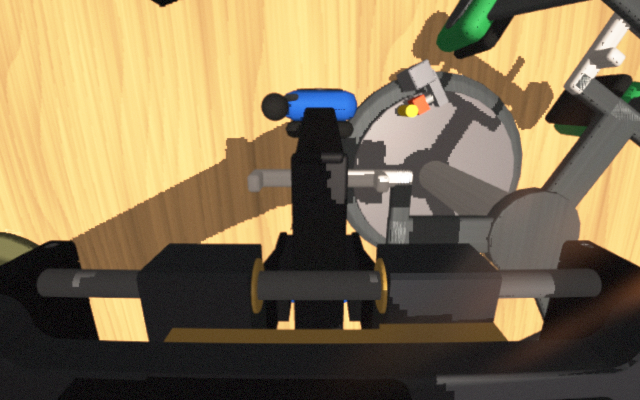

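drive_tool(
  commands=[
    [0,0,0.8,0,0,0,0],
    [0,0,0.8,0,0,0,0],
    [0,0,0.6,0,0,0,0],
    [0,0,0.3,0,0,0,0],
    [0,0,0.2,0,0,0,0],
    [0,0,0,0,0,0,0],
  ],
)

```text
time_s: 18.48
tool_pos: [0.4667, 0.1772, 0.2755]
tool_rot: [-179.9, 0.0, 87.6]
force: [0.0, 0.4, -2.9]
grip_width: 0.0256
```

drive_tool(
  commands=[
    [0,0,0.1,0,0,0,0],
    [0,0,0.1,0,0,0,0],
    [0,0,0.1,0,0,0,0],
  ],
)

```text
time_s: 18.73
tool_pos: [0.4671, 0.1773, 0.2734]
tool_rot: [180.0, -0.0, 87.6]
force: [-1.2, -0.3, -3.7]
grip_width: 0.0251
```

drive_tool(
  commands=[
    [0,0,0.1,0,0,0,0],
    [0,0,0.1,0,0,0,0],
  ],
)

```text
time_s: 18.9
tool_pos: [0.467, 0.1773, 0.2712]
tool_rot: [180.0, -0.0, 87.6]
force: [0.6, -0.3, -3.0]
grip_width: 0.0257
```

drive_tool(
  commands=[
    [0,0,0.1,0,0,0,0],
  ],
)

```text
time_s: 18.98
tool_pos: [0.467, 0.1773, 0.2702]
tool_rot: [180.0, -0.0, 87.6]
force: [-0.2, 0.4, -1.7]
grip_width: 0.0255
```

drive_tool(
  commands=[
    [0,0,0.1,0,0,0,0],
  ],
)

```text
time_s: 19.07
tool_pos: [0.467, 0.1773, 0.2691]
tool_rot: [180.0, -0.0, 87.6]
force: [-0.1, -0.6, 4.0]
grip_width: 0.0251
```

drive_tool(
  commands=[
    [0,0,0.05,0,0,0,0],
  ],
)

```text
time_s: 19.15
tool_pos: [0.467, 0.1773, 0.2691]
tool_rot: [180.0, -0.0, 87.6]
force: [-2.6, -1.3, 3.0]
grip_width: 0.0251
```

drive_tool(
  commands=[
    [0,0,0,0,0,0,0],
    [0,0,0,0,0,0,0],
    [0,0,-0.05,0,0,0,0],
    [0,0,0,0,0,0,0],
  ],
)

```text
time_s: 19.48
tool_pos: [0.467, 0.1773, 0.2692]
tool_rot: [180.0, -0.0, 87.6]
force: [-0.1, -1.4, 0.0]
grip_width: 0.0254
```

```bash
python3 - <<'E'
from h import *
w=snap('wrist','w17');s=snap('side','d17')
rel([.4675,.178,.27],87.5)
a=np.hstack([cv2.resize(s['img'][100:220,240:360],(400,400)),cv2.resize(w['img'][60:300,200:440],(400,400))]);cv2.imwrite('pics/c17.png',cv2.convertScaleAbs(a,alpha=1.7))
E
```

```text
pos [0.467  0.1773 0.2692] yaw [ 1.7999e+02 -1.0000e-02  8.7620e+01] F [-0.61 -0.88 -1.26] t 19.58
tool shift cm [ 0.07  0.05 -0.08] rz 0.12
```

View pics/c17.png

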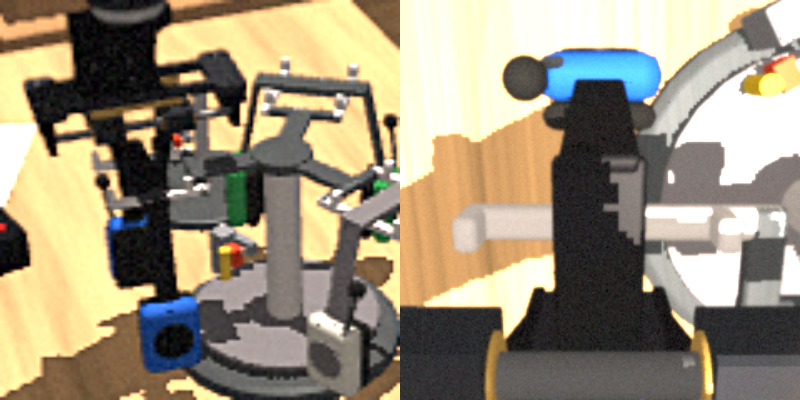

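Seated between lips: band at px 552–640, lips at ~470 and ~725. Open moderately, then lift straight up.

drive_tool(
  commands=[
    [0,0,0,0,0,0,0.34],
    [0,0,0,0,0,0,0.38],
    [0,0,0,0,0,0,0.42],
    [0,0,0,0,0,0,0.45],
    [0,0,0,0,0,0,0.45],
    [0,0,0,0,0,0,0.45],
  ],
)

```text
time_s: 20.08
tool_pos: [0.467, 0.1773, 0.2693]
tool_rot: [180.0, -0.0, 87.6]
force: [1.1, 0.3, 0.4]
grip_width: 0.039
```

drive_tool(
  commands=[
    [0,0,-0.5,0,0,0,0.45],
    [0,0,-0.5,0,0,0,0.45],
    [0,0,-0.8,0,0,0,0.45],
    [0,0,-0.8,0,0,0,0.45],
    [0,0,0,0,0,0,0.45],
  ],
)

```text
time_s: 20.5
tool_pos: [0.4679, 0.1776, 0.2976]
tool_rot: [179.8, -0.1, 87.6]
force: [0.8, -0.0, -0.1]
grip_width: 0.0392
```

```bash
python3 - <<'E'
from h import *
w=snap('wrist','w18');s=snap('side','d18')
rel([.4675,.178,.27],87.5)
a=np.hstack([cv2.resize(s['img'][100:220,240:360],(400,400)),cv2.resize(w['img'][60:300,200:440],(400,400))]);cv2.imwrite('pics/c18.png',cv2.convertScaleAbs(a,alpha=1.7))
E
```

```text
pos [0.4672 0.1774 0.2959] yaw [ 1.7993e+02 -5.0000e-02  8.7620e+01] F [-0.04 -0.49 -0.23] t 20.6
tool shift cm [0.06 0.02 2.59] rz 0.12
```

View pics/c18.png

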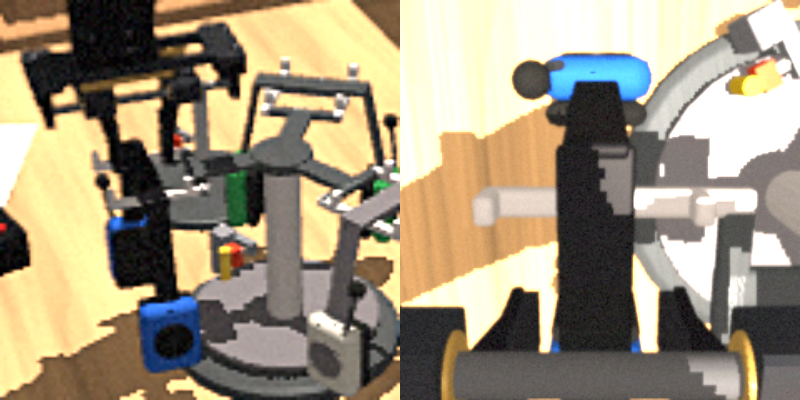

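drive_tool(
  commands=[
    [0,0,-2,0,0,0,0.45],
    [0,0,-3,0,0,0,0.45],
    [0,0,-3,0,0,0,0.45],
    [-1,0,-3,0,0,0,0.45],
    [-3,0.5,-3,0,0,0,0.45],
    [-3,0.5,-1,0,0,0,0.45],
    [-2,0.5,0,0,0,0,0.45],
    [0,0,0,0,0,0,0.45],
    [0,0,0,0,0,0,0.45],
    [0,0,0,0,0,0,0.45],
  ],
)

```text
time_s: 21.43
tool_pos: [0.4777, 0.0884, 0.4439]
tool_rot: [-179.9, -0.0, 87.7]
force: [-0.2, 0.0, -0.7]
grip_width: 0.039
```

```bash
python3 - <<'E'
from h import *
w=snap('wrist','w19');s=snap('side','d19');c=snap('scene','s19')
rel([.4675,.178,.27],87.5)
cv2.imwrite('pics/c19w.png',cv2.convertScaleAbs(cv2.resize(w['img'][0:220,180:430],None,fx=2.7,fy=2.7,interpolation=cv2.INTER_CUBIC),alpha=1.4))
a=np.hstack([cv2.resize(s['img'][120:220,260:360],(390,390),interpolation=cv2.INTER_CUBIC),cv2.resize(c['img'][150:280,320:450],(390,390),interpolation=cv2.INTER_CUBIC)]);cv2.imwrite('pics/c19.png',cv2.convertScaleAbs(a,alpha=1.7))
E
```

```text
pos [0.4777 0.0889 0.4438] yaw [-1.7994e+02  2.0000e-02  8.7760e+01] F [-0.11 -0.28  0.14] t 21.58
tool shift cm [ 8.87 -1.37 17.38] rz 0.26
```

View pics/c19w.png

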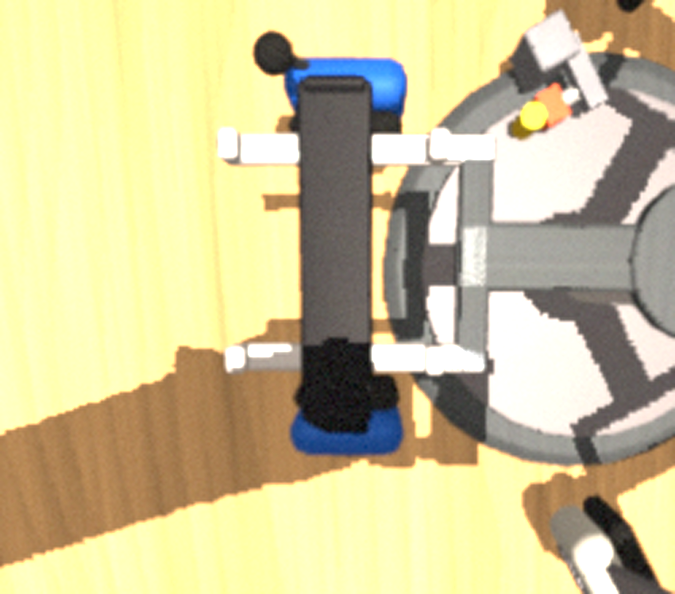

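View pics/c19.png

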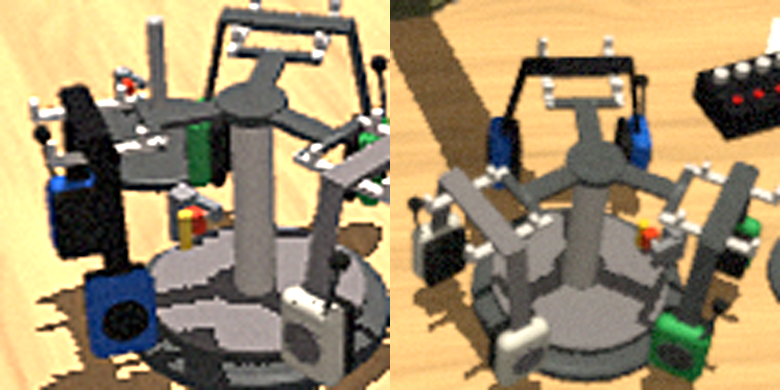

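```bash
python3 - <<'E'
from cr import *
r=load('w19');f=lambda x,y,z:plane(r,180+x/2.7-.3,y/2.7-.3,z)
cradle([f(228,143,.227),f(438,143,.227),f(235,357,.227),f(434,359,.227)])
a=(f(300,85,.222)+f(370,85,.222))/2;b=(f(302,345,.222)+f(370,345,.222))/2;d=(a-b)[:2];d/=np.hypot(*d)
print('band y ang',np.degrees(np.arctan2(d[1],d[0])),'centre from far end',(a[:2]-.058*d).round(4))
env.sign_off()
E
```

```text
u ang 177.3399454535794 len 0.07054300773891985 gap 0.07109726315311915
each [np.float64(177.6), np.float64(177.1)] cross 87.43744582188963
mid(135.5) [0.46689282 0.17814688] axis [0.60224681 0.17185832]
band y ang 87.28247601057593 centre from far end [0.4672 0.1746]
the job is handed in; nothing more can be done
```

I turned the rotor clockwise onto its buffer, hung the black and blue headset on the empty cradle, and handed the job in at about 21.6 s. The hand-in gives no verdict, so everything below is from my own measurements.

- **Turning:** I pushed the anticlockwise-side prong until the force rose above the friction. I then held it for 0.67 s with 5 to 6 N at the prong. By lever arm that is about 6 to 7.5 N at the buffer, a figure I worked out and did not measure directly.
- **Placing:** I gripped the band mid-way and lowered it straight down. It touched at a TCP height of 0.2692 m, as predicted, and the tool force swung by about 7 N at contact. I then opened the jaws part way and lifted clear.
- **Last checks:** The band's centre measured about 4 mm from the seat centre and within 0.3° of square, between the lips and on both prongs. The cradle had not moved (177.3° against 177.5° before placing). The arm was clear of everything, and it did not go near the mug, jar or switch box, though I did not re-measure where they stand.
- **Disagreements:** Triangulating the band's height from two wrist views gave 160 to 169 mm instead of 171. The edges were in shadow, and the contact height agreed with the text. My first estimate of the prong height mixed up the inner and outer lips in the side view. After I corrected it, the lip tops came out at 0.224 to 0.229 m against the expected 0.227.

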